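Cure the seams of the flow cells

TASK

Lift each flow cell (two or three are there) off its rack hook and stand it fully home in the jig nest with the strip of its colour, hanger eye to the back. When all stand there, take the curing pen out of its stand and, with its tip a few millimetres above the seam, guide it slowly (about 2 cm a second) along the top seam of every cell from left end to right end, yellow first, then green, then red. Finally hang the pen back in its stand and each cell back on a free rack hook, front to the robot as before, leaving the vials and the timer alone.

Things in the scene. Friction and masses are not known exactly. Their poses are not given: they have to be found in the camera images.
- cell_yellow: flow cell, upright plate 64 (its y) x 14 (its x) x 86 mm tall, 80 g, yellow front half, white rear half; may be absent. Origin: centre of underside; x points to its back, y left. White hanger eye on the back, 34 to 42 mm up, sticks out 15 mm, 45 mm wide; its opening (10 x 35 mm) runs vertically. Grip across the 14 mm above 55 mm height. Black seam bead, 56 mm, along the middle of the top edge
- cell_green: flow cell, upright plate 64 (its y) x 14 (its x) x 86 mm tall, 80 g, green front half, white rear half; may be absent. Origin: centre of underside; x points to its back, y left. White hanger eye on the back, 34 to 42 mm up, sticks out 15 mm, 45 mm wide; its opening (10 x 35 mm) runs vertically. Grip across the 14 mm above 55 mm height. Black seam bead, 56 mm, along the middle of the top edge
- cell_red: flow cell, upright plate 64 (its y) x 14 (its x) x 86 mm tall, 80 g, red front half, white rear half; may be absent. Origin: centre of underside; x points to its back, y left. White hanger eye on the back, 34 to 42 mm up, sticks out 15 mm, 45 mm wide; its opening (10 x 35 mm) runs vertically. Grip across the 14 mm above 55 mm height. Black seam bead, 56 mm, along the middle of the top edge
- yellow_left (a point): point on the top edge of the yellow cell, on the seam: 25 mm left of the middle (3 mm inside the seam's left end)
- yellow_mid (a point): point on the top edge of the yellow cell, on the seam: the middle of the seam
- yellow_right (a point): point on the top edge of the yellow cell, on the seam: 25 mm right of the middle (3 mm inside the seam's right end)
- green_left (a point): point on the top edge of the green cell, on the seam: 25 mm left of the middle (3 mm inside the seam's left end)
- green_mid (a point): point on the top edge of the green cell, on the seam: the middle of the seam
- green_right (a point): point on the top edge of the green cell, on the seam: 25 mm right of the middle (3 mm inside the seam's right end)
- red_left (a point): point on the top edge of the red cell, on the seam: 25 mm left of the middle (3 mm inside the seam's left end)
- red_mid (a point): point on the top edge of the red cell, on the seam: the middle of the seam
- red_right (a point): point on the top edge of the red cell, on the seam: 25 mm right of the middle (3 mm inside the seam's right end)
- rack: fixed stand: level beam, top at 100 mm, with three upturned hooks 85 mm apart along y, each a tab 24 mm wide, 4 mm thick, tip 18 mm above the beam (nothing is higher), bumper below. Origin: on the bench below the middle hook; x away from the robot. A cell hangs with its eye over a hook, underside 66 mm up, origin at x = -14 mm: lift straight up over 20 mm to free it
- jig: fixed jig, base 85 x 275 x 12 mm, origin at the centre of its underside, x away from the robot, y left. Three slot nests in a row along y, 85 mm apart, each 19 (x) x 71 mm (y) inside, floor 12 mm above the bench, walls up to 37 mm with bevelled mouth. Coloured strip in front of each nest: yellow left, green middle, red right
- nest_yellow (a point): centre of the floor of the nest with the yellow strip; a seated yellow cell's origin lies here
- nest_green (a point): centre of the floor of the nest with the green strip; a seated green cell's origin lies here
- nest_red (a point): centre of the floor of the nest with the red strip; a seated red cell's origin lies here
- pen: curing pen, 149 mm long, 90 g, hanging upright in its stand by its black collar. Origin: its tip; z runs up along the pen. White shaft 16 mm thick, tapering to the tip over the last 26 mm; black collar 35 mm in diameter from 86 to 93 mm above the tip; orange round grip 20 mm in diameter from 93 to 149 mm.
- pen_stand: fixed stand of the pen: base 90 x 80 x 10 mm, a post at the back and an arm with a 60 x 60 x 8 mm plate whose top is 100 mm above the bench. Origin: on the bench under the hole.
- stand_hole (a point): centre of the upper mouth of the stand's vertical hole, 24 mm in diameter, 100 mm above the bench. When the pen hangs there its tip is 86 mm below this point (14 mm above the bench); lift it 90 mm or more to draw it out.
- vial_1: bystander: white-capped vial, 25 mm in diameter, 56 mm tall, standing; origin at the centre of its underside
- vial_2: bystander: white-capped vial, 25 mm in diameter, 56 mm tall, standing; origin at the centre of its underside
- timer: bystander: white bench timer 72 x 66 x 21 mm, lying; origin at the centre of its underside
There are look-alikes about, which are no part of the job. What is shaped like the cell_green but orange or purple is not meant.

How it is judged:
By the outcome, as a careful person would: the job done as asked, in the order asked, and still so for the second after the job is handed in, with the robot touching nothing.
Of cell_yellow, cell_green, cell_red only 2 to 3 are there at a start; the rules pass over those that are not, and their reading is None.
At some moment in a run one of cell_yellow, cell_green, cell_red may be knocked a few centimetres aside while the robot is not near it.
It also fails if it takes over 210 s, if anything falls off the work surface, if the arm or the gripper's body presses on something with over 40 N, if the wrist force passes 120 N, or if a joint passes its speed limit or range.

ROBOT

A 7-joint arm with a two-finger parallel gripper is mounted at the origin on a cart in front of the work surface, level with it; the furniture and walls round the work are solid. World frame = base frame: x ahead of the robot, y to its left, z up, the work surface at z = 0. Lengths are in mm, angles in rad, forces in N, time in s.
With the tool pointing down it reaches from about 425 to 825 mm from the base axis. Payload 3.6 kg.
Tool frame: the origin (TCP) lies on the front face of the gripper's body, between the roots of the fingers; the fingertips stand 73 mm ahead of it and the grasp point (between the pads) lies 54 mm ahead of it (tip_extent is the distance from the TCP to the fingertips, in mm); z points along the fingers, y is the direction in which the jaws open and shut (so a half turn about z gives the same grasp; the last joint's range is limited). The gripper opens to 85 mm and grips with 20 to 120 N. Pads are 22 mm wide; open, the fingers measure 114 mm over their backs; the gripper's body (76 mm by 85 mm) begins 54 mm behind the grasp point. The pads swing forward as they close: fully open they stand 13 mm farther back than shut.
Start: joints at [-1.159, 0.615, -0.013, 1.423, 0.008, 1.103, -0.04], TCP at [275.535, 588.684, 303.897] pointing down, gripper open.
Joint ranges: [-3.12, 3.12], [-0.3, 2.06], [-1.34, 1.32], [0.26, 2.42], [-1.36, 4.5], [0.01, 1.98], [-2.84, 2.84]. Speed limits (rad/s): [2.79, 2.79, 3.14, 3.14, 3.14, 3.14, 3.14].

INTERFACE

Orientations are given as [roll, pitch, yaw] about the fixed x, y, z axes, in that order (R = Rz(yaw) Ry(pitch) Rx(roll)).
In Python, from station import get_obs, snapshot, job_done, tip_extent gives the robot as it stands.
- The arm moves only by the tool jog_arm, never from a script. Its arguments are lists of equal length, an entry for each row: "gripper": the opening, from 0 (shut) to 1 (fully open); "offset": the shift along the tool's x, y, z in mm, a list of three; "delta_rot": the turn, a rotation vector about the tool's x, y, z in rad, a list of three. In form: {"gripper": [gripper, ...], "offset": [[x, y, z], ...], "delta_rot": [[wx, wy, wz], ...]}. A call has 1 to 5 rows; each row shifts and turns the commanded pose from where the row before left it, along the tool's axes as they then stand; what a row does not reach is not made up. A row lasts 1/8 s, in which the tool goes at most 62.5 mm and 10.7 degrees, less where a joint would pass 70% of its speed; a pose out of reach is approached as far as the arm can. A call with a gripper value outside its range is refused whole. The fingers move at their own pace and stop on an object; "force" is the grip in N (left out, the last holds). Time passes only in rows, so rows that do not move let the fingers close. It gives the time, the measured TCP pose, the force and the opening at its end, in the units of the state.
- get_obs(): the state, without advancing time (a new reading comes with each control period).
- snapshot(name): name is "scene" or "top"; returns a dict with "img" (400x640x3 uint8, blue, green, red), "intrinsics" (3x3 intrinsics, pixels), "dist_coeffs" ([k1, k2, p1, p2, k3] as OpenCV has them; the pictures are not rectified), "view" (4x4, takes a point from world to camera coordinates). Camera axes: x right, y up, looking along -z (the intrinsics and any distortion apply to the point x, -y, -z); pixel columns grow to the right and rows downward; lengths in mm; the calibration is good to about 2 mm. A picture is of the moment at which its call begins. There is no depth.
- job_done(): hands the job in, once; it reports no verdict.
The state is a dict: "t": time; "qpos": joint angles; "qvel": joint speeds; "joint_torque": joint torques, N m; "position": TCP position; "ee_rot": TCP orientation; "wrist_force": force on the tool from outside, world axes, zero at the start; "wrist_torque": the same for the moment, N m; "grip_width": opening from 0.0 (shut) to 1.0 (fully open).
Only numpy, scipy, OpenCV 4.12 (cv2) and the standard library are available. Lean on these libraries where they do the work, as an engineer would, in place of code of your own. Each camera call takes 0.05 s, during which the arm holds its last target. There are 200 camera calls.

## Working session

There is one attempt and no reset: what is moved stays moved. The work goes in short steps, Python scripts to look and compute and a tool call to move; the robot and the scene stay as the last step left them, time stands still between calls to the robot, and variables do not carry over. Pictures are saved under pics/ and viewed, about 12 in all and at most 16, crops included, and the job is handed in when it is done.

Besides the shell and the picture viewer there is one more tool, called as name(argument=value, ...) on one line, values as JSON. jog_arm: Moves the arm, as the interface text tells. Its arguments: {"type":"object","properties":{"gripper":{"type":"array"},"offset":{"type":"array"},"delta_rot":{"type":"array"},"force":{"type":"number"}},"required":["gripper","offset","delta_rot"]}

```bash
ls; mkdir -p pics; python3 - <<'E'
from station import *
import cv2,numpy as np
o=get_obs();print({k:np.round(v,3) for k,v in o.items()},tip_extent)
for n in("scene","top"):
    s=snapshot(n);cv2.imwrite(f"pics/{n}0.png",s["img"]);print(n,s["intrinsics"],s["dist_coeffs"],np.round(s["view"],3))
E
```

```text
pics
{'t': np.float64(0.0), 'qpos': array([-1.16 ,  0.616, -0.013,  1.425,  0.008,  1.103, -0.04 ]), 'qvel': array([-0.   , -0.001, -0.001,  0.   ,  0.002, -0.001,  0.002]), 'joint_torque': array([ 0.0000e+00, -4.6921e+01,  2.5900e-01, -1.7103e+01,  1.0000e-02,
        1.0000e-02, -0.0000e+00]), 'position': array([275.308, 588.173, 302.701]), 'ee_rot': array([-3.139,  0.   ,  2.704]), 'wrist_force': array([-0.068,  0.364,  0.1  ]), 'wrist_torque': array([-0.032, -0.015,  0.026]), 'grip_width': np.float64(0.997)} 72.6
scene [[470.49744127   0.         319.14504156]
 [  0.         470.49744127 191.75757496]
 [  0.           0.           1.        ]] [-0.09826219  0.          0.          0.          0.        ] [[ 6.68000e-01 -7.44000e-01  1.30000e-02 -3.83564e+02]
 [ 5.49000e-01  5.05000e-01  6.66000e-01 -3.54589e+02]
 [-5.02000e-01 -4.37000e-01  7.46000e-01 -9.77787e+02]
 [ 0.00000e+00  0.00000e+00  0.00000e+00  1.00000e+00]]
top [[393.57829699   0.         325.39336329]
 [  0.         393.57829699 199.35722008]
 [  0.           0.           1.        ]] [-0.02835819  0.          0.          0.          0.        ] [[-3.000000e-02 -9.990000e-01 -1.700000e-02  1.038500e+01]
 [ 9.930000e-01 -3.200000e-02  1.170000e-01 -5.525110e+02]
 [-1.170000e-01 -1.300000e-02  9.930000e-01 -1.091089e+03]
 [ 0.000000e+00  0.000000e+00  0.000000e+00  1.000000e+00]]
```

View pics/scene0.png

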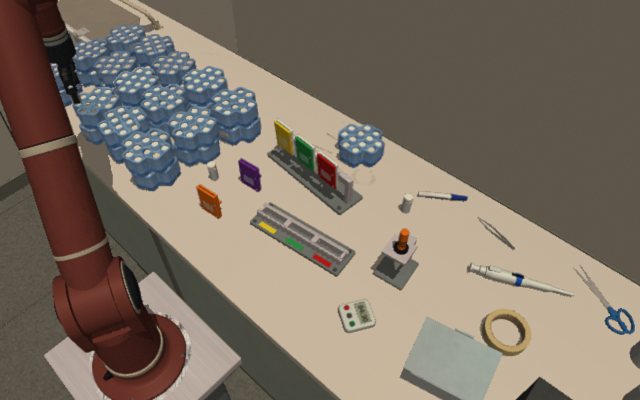

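View pics/top0.png

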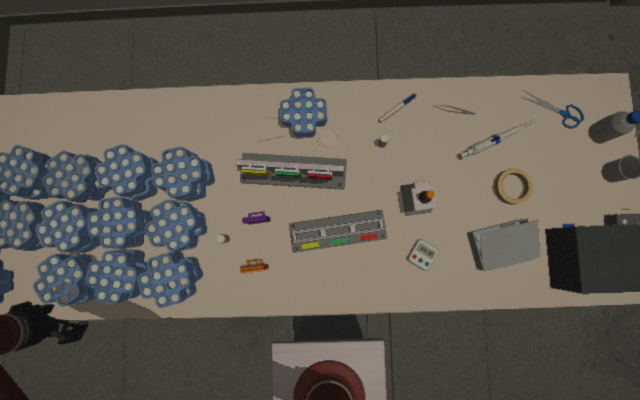

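```bash
cat > h.py <<'E'
import cv2,numpy as np
from station import *
F=np.diag([1,-1,-1.])
def cast(s,uv,z):
    uv=np.array(uv,float).reshape(-1,1,2)
    n=cv2.undistortPoints(uv,s["intrinsics"],np.array(s["dist_coeffs"]))[:,0]
    V=np.array(s["view"]);R,t=V[:3,:3],V[:3,3];c=-R.T@t
    d=(R.T@F@np.c_[n,np.ones(len(n))].T).T
    return c+d*((z-c[2])/d[:,2])[:,None]
def proj(s,P):
    V=np.array(s["view"]);R=F@V[:3,:3];t=F@V[:3,3]
    return cv2.projectPoints(np.array(P,float).reshape(-1,3),cv2.Rodrigues(R)[0],t,s["intrinsics"],np.array(s["dist_coeffs"]))[0][:,0]
def crop(s,x0,y0,x1,y1,k,name):
    cv2.imwrite("pics/"+name,cv2.resize(s["img"][y0:y1,x0:x1],None,fx=k,fy=k,interpolation=cv2.INTER_CUBIC))
HUE=dict(yellow=(22,35),green=(50,85),red=(175,185),orange=(7,18))
def blobs(s,col,box,amin=4):
    x0,y0,x1,y1=box;im=cv2.cvtColor(s["img"],cv2.COLOR_BGR2HSV)[y0:y1,x0:x1]
    h=im[...,0].astype(int);lo,hi=HUE[col]
    if col=="red":h=np.where(h<90,h+180,h)
    m=((h>=lo)&(h<=hi)&(im[...,1]>130)&(im[...,2]>60)).astype(np.uint8)
    n,_,st,c=cv2.connectedComponentsWithStats(m)
    return [(np.round(c[i]+[x0,y0],2).tolist(),(st[i,:2]+[x0,y0]).tolist(),st[i,2:].tolist()) for i in range(1,n) if st[i,4]>=amin]
E
python3 - <<'E'
from h import *
T=snapshot("top");S=snapshot("scene")
for n,s in(("T",T),("S",S)):
    V=np.array(s["view"]);print(n,-V[:3,:3].T@V[:3,3])
    for c in HUE: print(n,c,blobs(s,c,(190,130,460,290) if n=="T" else (190,110,430,280)))
for c in HUE:
    for b in blobs(T,c,(285,205,390,260)): print("strip",c,cast(T,b[0],12))
for c in HUE:
    for b in blobs(S,c,(245,200,360,275)): print("stripS",c,cast(S,b[0],12))
crop(T,220,140,460,280,3.3,"tc.png");crop(S,240,110,430,290,4,"sc.png")
E
```

```text
T [ 420.57930431  -21.67621153 1148.25737571]
T yellow [([255.56, 172.11], [241, 170], [29, 6, 110]), ([309.78, 245.09], [301, 242], [18, 7, 86])]
T green [([286.24, 173.2], [275, 172], [25, 3, 51]), ([338.83, 240.81], [331, 238], [17, 6, 58]), ([426.5, 263.5], [426, 263], [2, 2, 4])]
T red [([319.13, 175.51], [307, 174], [25, 4, 78]), ([368.01, 236.62], [360, 234], [17, 7, 84]), ([414.12, 256.12], [413, 255], [3, 3, 8])]
T orange [([429.45, 194.25], [426, 191], [8, 8, 53]), ([253.13, 266.85], [240, 260], [28, 13, 205])]
S [ -40.27564587 -534.27777767  970.48833468]
S yellow [([283.55, 136.43], [274, 121], [19, 34, 302]), ([267.41, 227.32], [259, 222], [18, 12, 92])]
S green [([304.55, 152.24], [296, 137], [17, 34, 229]), ([293.7, 243.36], [285, 238], [18, 12, 80])]
S red [([326.31, 169.77], [317, 154], [19, 35, 371]), ([321.77, 260.13], [312, 254], [20, 13, 106])]
S orange [([209.32, 200.33], [197, 184], [25, 35, 442]), ([402.88, 238.63], [397, 228], [12, 22, 166])]
strip yellow [[424.27889908  42.23798523  12.        ]]
strip green [[433.97073145 -41.51163009  12.        ]]
strip red [[ 443.35787784 -125.65162333   12.        ]]
stripS yellow [[424.95250074  43.91580141  12.        ]]
stripS green [[434.27042708 -40.45470843  12.        ]]
stripS red [[ 444.31025357 -125.07691536   12.        ]]
```

View pics/tc.png

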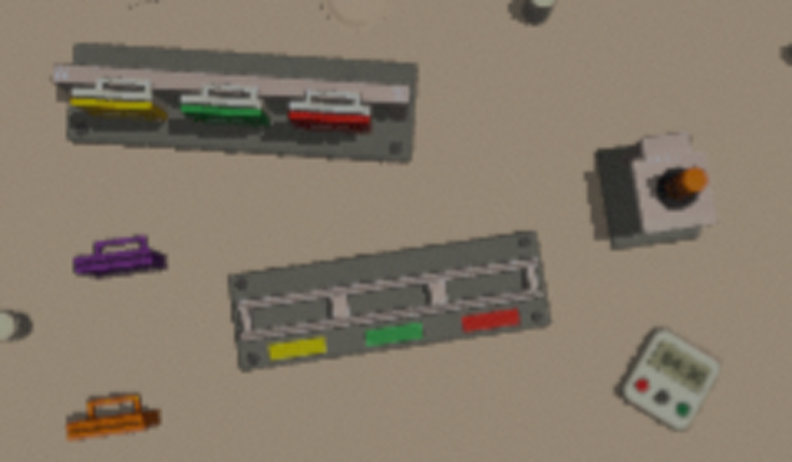

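View pics/sc.png

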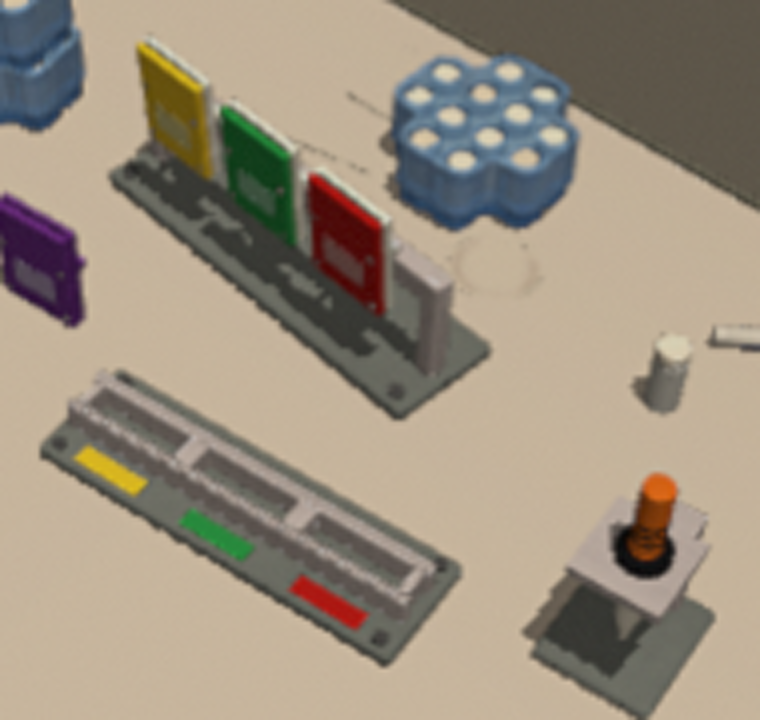

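```bash
python3 - <<'E'
from h import *
T=snapshot("top");S=snapshot("scene")
def up(p,o,k): return np.array(o)+(np.array(p,float)+.5)/k-.5
kt=lambda p:up(p,(220,140),3.3); ks=lambda p:up(p,(240,110),4)
r=lambda a:np.round(a,1).tolist()
# jig outer corners z=12 (BL=left back.. order: back-left, back-right, front-right, front-left)
print("jigT",r(cast(T,kt([(230,275),(536,232),(551,324),(242,370)]),12)))
print("jigS",r(cast(S,ks([(122,371),(461,570),(387,664),(42,452)]),12)))
# wall mouth z=37 openings (top): inner corners
print("mouthT",r(cast(T,kt([(241,305),(532,263),(537,287),(246,336)]),37)))
print("mouthS",r(cast(S,ks([(105,372),(433,572),(402,604),(70,410)]),37)))
print("penT",r(cast(T,kt([(693,180)]),163)),"penS",r(cast(S,ks([(659,487)]),163)))
print("collarT",r(cast(T,kt([(680,188)]),107)),"S",r(cast(S,ks([(645,550)]),107)))
print("rackbaseT",r(cast(T,kt([(76,44),(417,63),(411,161),(68,139)]),10)), r(cast(S,ks([(114,178),(400,416),(490,352)]),10)))
for c,ok in(("yellow",1),("green",1),("red",1)):
    x0,y0,x1,y1=265,112,345,200
    im=cv2.resize(S["img"][y0:y1,x0:x1],None,fx=8,fy=8,interpolation=cv2.INTER_CUBIC)
    s2=dict(img=im);hs=cv2.cvtColor(im,cv2.COLOR_BGR2HSV);h=hs[...,0].astype(int)
    if c=="red":h=np.where(h<90,h+180,h)
    lo,hi=HUE[c];m=((h>=lo-4)&(h<=hi+4)&(hs[...,1]>110)&(hs[...,2]>50)).astype(np.uint8)
    m=cv2.morphologyEx(m,cv2.MORPH_CLOSE,np.ones((25,25)))
    cs=max(cv2.findContours(m,0,1)[0],key=cv2.contourArea);q=None
    hull=cv2.convexHull(cs)
    for e in range(4,60,2):
        q=cv2.approxPolyDP(hull,e,True)
        if len(q)==4:break
    q=up(q[:,0],(x0,y0),8)
    print(c,r(q))
    print("  z152",r(cast(S,q,152)),"z66",r(cast(S,q,66)))
    b=blobs(T,c,(235,160,340,190))[0];print("  T",b)
E
```

```text
jigT [[489.6, 99.7, 12.0], [518.9, -169.5, 12.0], [438.2, -178.8, 12.0], [406.7, 90.9, 12.0]]
jigS [[488.2, 99.0, 12.0], [516.6, -169.7, 12.0], [435.0, -179.6, 12.0], [405.3, 87.7, 12.0]]
mouthT [[462.1, 88.1, 37.0], [490.2, -161.6, 37.0], [469.6, -165.0, 37.0], [435.6, 84.4, 37.0]]
mouthS [[466.3, 90.1, 37.0], [489.7, -167.7, 37.0], [459.8, -168.7, 37.0], [429.0, 83.5, 37.0]]
penT [[541.8, -271.5, 163.0]] penS [[542.6, -272.4, 163.0]]
collarT [[542.5, -274.8, 107.0]] S [[541.4, -273.9, 107.0]]
rackbaseT [[701.7, 234.8, 10.0], [673.7, -70.9, 10.0], [585.6, -62.4, 10.0], [615.4, 242.3, 10.0]] [[615.6, 239.1, 10.0], [585.7, -62.1, 10.0], [669.7, -71.1, 10.0]]
yellow [[274.2, 120.2], [290.1, 131.2], [291.6, 154.4], [278.3, 144.2]]
  z152 [[621.9, 208.5, 152.0], [618.5, 145.3, 152.0], [557.6, 80.6, 152.0], [561.9, 132.1, 152.0]] z66 [[691.4, 286.6, 66.0], [687.8, 216.7, 66.0], [620.5, 145.2, 66.0], [625.2, 202.1, 66.0]]
  T ([255.56, 172.15], [241, 170], [30, 6, 110])
green [[295.6, 136.7], [311.6, 148.4], [312.4, 170.8], [297.1, 156.9]]
  z152 [[612.7, 119.6, 152.0], [607.9, 58.6, 152.0], [550.7, 3.3, 152.0], [560.5, 64.2, 152.0]] z66 [[681.3, 188.3, 66.0], [676.0, 120.9, 66.0], [612.8, 59.8, 66.0], [623.6, 127.1, 66.0]]
  T ([286.59, 173.22], [275, 172], [25, 4, 51])
red [[317.3, 153.1], [334.8, 165.7], [334.6, 188.6], [317.8, 174.8]]
  z152 [[605.1, 36.4, 152.0], [600.9, -25.3, 152.0], [543.0, -74.2, 152.0], [549.6, -15.3, 152.0]] z66 [[673.0, 96.4, 66.0], [668.3, 28.2, 66.0], [604.3, -25.8, 66.0], [611.6, 39.2, 66.0]]
  T ([319.13, 175.51], [307, 174], [25, 4, 78])
```

```bash
cat >> h.py <<'E'
from scipy.spatial.transform import Rotation as Ro, Slerp
def plan(wps):
    """wps: list of (pos,yaw,nrows); prints rows in tool axes from measured pose, 5 per call"""
    o=get_obs();p=np.array(o["position"]);R=Ro.from_euler("xyz",o["ee_rot"])
    print("t",round(o["t"],2),"pos",np.round(p,1),"rot",np.round(o["ee_rot"],3),"grip",round(float(o["grip_width"]),3),"F",np.round(o["wrist_force"],1))
    off=[];rot=[]
    for q,yaw,n in wps:
        R1=Ro.from_euler("xyz",[np.pi,0,yaw]);sl=Slerp([0,1],Ro.concatenate([R,R1]));q=np.array(q,float);s=p.copy();Rs=R
        for i in range(1,n+1):
            t=s+(q-s)*i/n;Rt=sl(i/n)
            a=np.round(2*R.inv().apply(t-p))/2;b=np.round((R.inv()*Rt).as_rotvec(),3)
            p=p+R.apply(a);R=R*Ro.from_rotvec(b);off.append((a+0).tolist());rot.append((b+0).tolist())
    for i in range(0,len(off),5):print(' "offset":',off[i:i+5],'"delta_rot":',rot[i:i+5])
    print(len(off),"rows, end",np.round(p,1))
E
python3 - <<'E'
from h import *
T=snapshot("top")
for c in("yellow","green","red"):
    b=blobs(T,c,(235,160,340,190))[0];x,y,w,h,_=b[1]+b[2]
    print(c,np.round(cast(T,[(x-.5,y-.5),(x+w-.5,y-.5)],152),1).tolist())
plan([((627,176,275),1.481,14)])
E
```

```text
yellow [[623.2, 208.6, 152.0], [620.6, 133.4, 152.0]]
green [[614.9, 120.5, 152.0], [612.7, 56.0, 152.0]]
red [[606.9, 38.1, 152.0], [604.8, -26.1, 152.0]]
t 0.35 pos [275.5 588.6 303.6] rot [-3.141 -0.     2.704] grip 0.997 F [ 0.1 -0.3 -0.2]
 "offset": [[-35.0, -16.0, 2.0], [-36.5, -13.0, 2.0], [-37.5, -9.5, 2.0], [-38.5, -6.5, 2.0], [-38.5, -3.0, 2.5]] "delta_rot": [[0.0, 0.0, 0.087], [0.0, 0.0, 0.088], [0.0, 0.0, 0.087], [0.0, 0.0, 0.087], [0.0, 0.0, 0.088]]
 "offset": [[-38.5, 0.5, 2.0], [-39.0, 3.5, 2.0], [-38.0, 7.0, 2.0], [-37.0, 10.5, 2.0], [-36.5, 13.5, 2.0]] "delta_rot": [[0.0, 0.0, 0.087], [0.0, 0.0, 0.087], [0.0, 0.0, 0.088], [0.0, 0.0, 0.087], [0.0, 0.0, 0.087]]
 "offset": [[-35.0, 17.0, 2.0], [-33.0, 19.5, 2.0], [-31.5, 22.5, 2.0], [-29.5, 25.0, 2.0]] "delta_rot": [[0.0, 0.0, 0.088], [0.0, 0.0, 0.087], [0.0, 0.001, 0.087], [0.0, 0.0, 0.088]]
14 rows, end [626.8 176.  275.2]
```

jog_arm(gripper=[1,1,1,1,1], offset=[[-35,-16,2],[-36.5,-13,2],[-37.5,-9.5,2],[-38.5,-6.5,2],[-38.5,-3,2.5]], delta_rot=[[0,0,0.087],[0,0,0.088],[0,0,0.087],[0,0,0.087],[0,0,0.088]], force=40)

```text
t: 0.98
position: [401.8, 440.4, 293.5]
ee_rot: [3.141, -0.0, 2.264]
wrist_force: [0.6, 0.9, 0.3]
grip_width: 1.002
```

jog_arm(gripper=[1,1,1,1,1], offset=[[-38.5,0.5,2],[-39,3.5,2],[-38,7,2],[-37,10.5,2],[-36.5,13.5,2]], delta_rot=[[0,0,0.087],[0,0,0.087],[0,0,0.088],[0,0,0.087],[0,0,0.087]])

```text
t: 1.6
position: [527.2, 293.0, 283.5]
ee_rot: [3.141, -0.0, 1.828]
wrist_force: [-0.1, 0.5, 0.1]
grip_width: 0.997
```

jog_arm(gripper=[1,1,1,1,1], offset=[[-35,17,2],[-33,19.5,2],[-31.5,22.5,2],[-29.5,25,2],[0,0,0]], delta_rot=[[0,0,0.088],[0,0,0.087],[0,0,0.087],[0,0,0.088],[0,0,0]])

```text
t: 2.22
position: [628.7, 171.5, 275.2]
ee_rot: [3.14, 0.003, 1.474]
wrist_force: [-0.8, -0.1, -0.2]
grip_width: 1.003
```

```bash
python3 - <<'E'
from h import *
S=snapshot("scene")
for c in("yellow","green","red"): print(c,blobs(S,c,(190,110,430,280),20))
plan([((627,176.5,195),1.481,5)])
E
```

```text
yellow [([283.72, 136.76], [275, 121], [18, 34, 303]), ([267.41, 227.32], [259, 222], [18, 12, 92])]
green [([304.36, 152.03], [296, 137], [17, 34, 268]), ([293.69, 243.42], [285, 238], [18, 12, 78])]
red [([326.25, 169.73], [317, 154], [19, 35, 368]), ([321.8, 260.14], [312, 254], [20, 13, 104])]
t 2.27 pos [627.5 174.4 275.1] rot [-3.142e+00  1.000e-03  1.478e+00] grip 0.998 F [-0.5  0.2  0.3]
 "offset": [[0.5, 0.0, 16.0], [0.5, -0.5, 16.0], [0.5, 0.0, 16.0], [0.0, 0.0, 16.0], [0.5, 0.0, 16.0]] "delta_rot": [[0.0, 0.0, -0.001], [0.0, 0.0, 0.0], [0.0, 0.001, -0.001], [0.0, 0.0, 0.0], [0.0, 0.0, -0.001]]
5 rows, end [627.1 176.4 195.1]
```

jog_arm(gripper=[1,1,1,1,1], offset=[[0,0,16],[0,0,16],[0,0,16],[0,0,16],[0,0,16]], delta_rot=[[0,0,0],[0,0,0],[0,0,0],[0,0,0],[0,0,0]])

```text
t: 2.9
position: [626.7, 176.2, 194.1]
ee_rot: [-3.141, 0.0, 1.481]
wrist_force: [0.1, -0.0, -0.7]
grip_width: 0.997
```

jog_arm(gripper=[0.35,0.2,0.1,0,0], offset=[[0,0,0],[0,0,0],[0,0,0],[0,0,0],[0,0,0]], delta_rot=[[0,0,0],[0,0,0],[0,0,0],[0,0,0],[0,0,0]])

```text
t: 3.52
position: [627.1, 176.2, 196.1]
ee_rot: [3.141, -0.0, 1.481]
wrist_force: [-0.6, 0.4, 1.6]
grip_width: 0.159
```

jog_arm(gripper=[0,0,0], offset=[[0,0,0],[0,0,0],[0,0,0]], delta_rot=[[0,0,0],[0,0,0],[0,0,0]])

```text
t: 3.9
position: [627.1, 176.2, 196.1]
ee_rot: [3.141, -0.0, 1.481]
wrist_force: [-2.1, 1.2, 5.5]
grip_width: 0.155
```

jog_arm(gripper=[0,0,0,0,0], offset=[[0,0,-8],[0,0,-12],[0,0,-20],[0,0,-30],[0,0,-26]], delta_rot=[[0,0,0],[0,0,0],[0,0,0],[0,0,0],[0,0,0]])

```text
t: 4.53
position: [627.0, 176.0, 292.9]
ee_rot: [3.141, -0.0, 1.481]
wrist_force: [0.5, -0.0, -0.4]
grip_width: 0.155
```

```bash
python3 - <<'E'
from h import *
plan([((453,46,290),1.684,8)])
S=snapshot("scene")
for c in("yellow","green","red"): print(c,blobs(S,c,(190,80,430,280),20))
E
```

```text
t 4.53 pos [627.  176.  292.9] rot [ 3.141 -0.     1.481] grip 0.155 F [ 0.5 -0.  -0.4]
 "offset": [[-18.0, -20.0, 0.5], [-18.0, -21.0, 0.0], [-17.0, -21.0, 0.5], [-16.5, -21.5, 0.5], [-16.0, -22.0, 0.0]] "delta_rot": [[0.0, 0.0, -0.025], [0.0, 0.0, -0.026], [0.0, 0.0, -0.025], [0.0, 0.0, -0.026], [0.001, 0.0, -0.025]]
 "offset": [[-15.5, -22.0, 0.5], [-14.5, -23.0, 0.5], [-14.5, -23.0, 0.5]] "delta_rot": [[0.0, 0.0, -0.025], [0.0, 0.0, -0.026], [0.0, 0.0, -0.025]]
8 rows, end [453.   46.  289.8]
yellow [([284.67, 111.28], [275, 96], [17, 31, 263]), ([267.41, 227.32], [259, 222], [18, 12, 92])]
green [([304.33, 152.0], [296, 137], [17, 34, 266]), ([293.69, 243.42], [285, 238], [18, 12, 78])]
red [([326.29, 169.72], [317, 154], [19, 35, 368]), ([321.88, 260.17], [312, 254], [20, 13, 103])]
```

jog_arm(gripper=[0,0,0,0,0], offset=[[-18,-20,0.5],[-18,-21,0],[-17,-21,0.5],[-16.5,-21.5,0.5],[-16,-22,0]], delta_rot=[[0,0,-0.025],[0,0,-0.026],[0,0,-0.025],[0,0,-0.026],[0,0,-0.025]])

```text
t: 5.2
position: [517.2, 94.2, 289.7]
ee_rot: [-3.142, 0.0, 1.609]
wrist_force: [0.3, 0.1, -0.6]
grip_width: 0.152
```

jog_arm(gripper=[0,0,0,0], offset=[[-15.5,-22,0.5],[-14.5,-23,0.5],[-14.5,-23,0.5],[0,0,0]], delta_rot=[[0,0,-0.025],[0,0,-0.026],[0,0,-0.025],[0,0,0]])

```text
t: 5.7
position: [451.5, 44.7, 288.5]
ee_rot: [-3.14, 0.0, 1.681]
wrist_force: [0.4, -0.4, -1.0]
grip_width: 0.154
```

jog_arm(gripper=[0,0,0,0,0], offset=[[0,0,35],[0,0,35],[0,0,30],[0,0,15],[0,0,0]], delta_rot=[[0,0,0],[0,0,0],[0,0,0],[0,0,0],[0,0,0]])

```text
t: 6.32
position: [453.3, 46.7, 172.4]
ee_rot: [-3.14, -0.0, 1.684]
wrist_force: [-0.4, -0.0, -0.8]
grip_width: 0.159
```

```bash
python3 - <<'E'
from h import *
plan([((453,46,142),1.684,4)])
S=snapshot("scene");T=snapshot("top")
for c in("yellow","green","red"): print(c,blobs(S,c,(190,80,430,280),20))
a=S["img"][150:280,220:360];b=T["img"][190:260,270:400]
a=cv2.resize(a,None,fx=4,fy=4,interpolation=2);b=cv2.resize(b,(560,300),interpolation=2)
cv2.imwrite("pics/n1.png",np.vstack([a[:300+0],b]) if 0 else a);cv2.imwrite("pics/n1t.png",b)
# predicted cell bottom corners (from measured TCP)
o=get_obs();p=np.array(o["position"]);R=Ro.from_euler("z",o["ee_rot"][2]-np.pi/2)
print(np.round((proj(S,p+R.apply([(-7,32,-129),(-7,-32,-129),(-7,-32,-43),(-7,32,-43)]))-[220,150])*4,0).tolist())
E
```

```text
t 6.33 pos [453.3  46.7 172.4] rot [-3.14  -0.     1.684] grip 0.159 F [-0.4 -0.  -0.8]
 "offset": [[0.0, 0.0, 7.5], [-0.5, 0.0, 7.5], [0.0, 0.0, 8.0], [0.0, -0.5, 7.5]] "delta_rot": [[0.0, 0.0, 0.0], [-0.001, 0.0, 0.0], [0.0, 0.0, 0.0], [-0.001, 0.0, 0.0]]
4 rows, end [452.8  46.1 141.9]
yellow [([274.45, 204.96], [262, 192], [22, 28, 282]), ([267.17, 227.17], [258, 221], [19, 13, 95])]
green [([304.3, 152.06], [296, 137], [17, 34, 268]), ([293.69, 243.42], [285, 238], [18, 12, 78])]
red [([261.94, 92.42], [248, 80], [41, 42, 536]), ([254.55, 117.74], [249, 110], [13, 13, 47]), ([271.36, 140.19], [254, 133], [29, 13, 147]), ([326.25, 169.73], [317, 154], [19, 35, 368]), ([321.82, 260.18], [312, 254], [20, 13, 103])]
[[170.0, 233.0], [249.0, 279.0], [242.0, 189.0], [159.0, 142.0]]
```

View pics/n1.png

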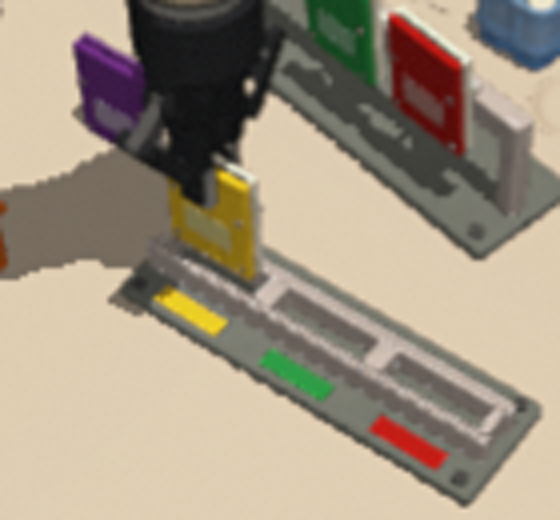

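jog_arm(gripper=[0,0,0,0,0], offset=[[-0.5,0,6],[0,0,7],[0,0,7],[0,0,6],[0,0,3]], delta_rot=[[0,0,0],[0,0,0],[0,0,0],[0,0,0],[0,0,0]])

```text
t: 7.05
position: [452.8, 45.6, 143.9]
ee_rot: [-3.141, 0.0, 1.684]
wrist_force: [0.1, 0.3, 0.3]
grip_width: 0.156
```

jog_arm(gripper=[0,0], offset=[[0,0,2],[0,0,0]], delta_rot=[[0,0,0],[0,0,0]])

```text
t: 7.3
position: [452.9, 45.6, 142.3]
ee_rot: [-3.141, 0.0, 1.684]
wrist_force: [0.5, -0.6, -0.2]
grip_width: 0.155
```

jog_arm(gripper=[0,0], offset=[[0,0,1],[0,0,0]], delta_rot=[[0,0,0],[0,0,0]])

```text
t: 7.55
position: [453.1, 45.6, 142.0]
ee_rot: [3.141, -0.0, 1.684]
wrist_force: [-0.6, -0.4, 4.2]
grip_width: 0.154
```

jog_arm(gripper=[0,0], offset=[[0,0,1],[0,0,0]], delta_rot=[[0,0,0],[0,0,0]])

```text
t: 7.8
position: [453.1, 45.6, 141.9]
ee_rot: [3.141, -0.001, 1.684]
wrist_force: [-3.3, -0.5, 14.4]
grip_width: 0.158
```

jog_arm(gripper=[0.5,1,1,1], offset=[[0,0,-2],[0,0,0],[0,0,0],[0,0,0]], delta_rot=[[0,0,0],[0,0,0],[0,0,0],[0,0,0]])

```text
t: 8.3
position: [452.9, 45.6, 142.2]
ee_rot: [-3.141, 0.0, 1.684]
wrist_force: [0.1, -0.2, -1.1]
grip_width: 0.98
```

jog_arm(gripper=[1,1,1,1], offset=[[0,0,-20],[0,0,-40],[0,0,-40],[0,0,-30]], delta_rot=[[0,0,0],[0,0,0],[0,0,0],[0,0,0]])

```text
t: 8.8
position: [453.1, 45.6, 273.9]
ee_rot: [3.14, 0.0, 1.684]
wrist_force: [-0.5, 0.7, -0.8]
grip_width: 1.004
```

```bash
python3 - <<'E'
from h import *
plan([((617.5,89,275),1.481,5),((617.5,89,197),1.481,5)])
S=snapshot("scene")
for c in("yellow","green","red"): print(c,blobs(S,c,(240,110,430,280),20))
E
```

```text
t 8.8 pos [453.1  45.6 273.9] rot [3.14  0.    1.684] grip 1.004 F [-0.5  0.7 -0.8]
 "offset": [[5.0, 33.5, 0.0], [6.0, 33.5, -0.5], [8.0, 33.0, 0.0], [9.0, 33.0, -0.5], [10.0, 32.5, 0.0]] "delta_rot": [[0.0, 0.0, 0.041], [0.0, 0.0, 0.04], [0.001, 0.0, 0.041], [0.0, 0.0, 0.04], [0.0, 0.0, 0.041]]
 "offset": [[0.0, 0.0, 15.5], [0.0, 0.0, 15.5], [0.0, 0.0, 16.0], [0.0, 0.0, 15.5], [0.0, 0.0, 15.5]] "delta_rot": [[0.0, 0.0, 0.0], [0.0, 0.0, 0.0], [0.0, 0.0, 0.0], [0.0, 0.0, 0.0], [0.0, 0.0, 0.0]]
10 rows, end [617.5  88.9 197. ]
yellow [([272.89, 206.68], [262, 194], [22, 29, 326]), ([267.41, 227.32], [259, 222], [18, 12, 92])]
green [([304.33, 152.03], [296, 137], [17, 34, 270]), ([293.63, 243.35], [285, 238], [18, 12, 79])]
red [([326.27, 169.78], [317, 154], [19, 35, 369]), ([321.8, 260.14], [312, 254], [20, 13, 104])]
```

jog_arm(gripper=[1,1,1,1,1], offset=[[5,33.5,0],[6,33.5,-0.5],[8,33,0],[9,33,-0.5],[10,32.5,0]], delta_rot=[[0,0,0.041],[0,0,0.04],[0,0,0.041],[0,0,0.04],[0,0,0.041]])

```text
t: 9.48
position: [618.2, 89.3, 272.7]
ee_rot: [-3.141, 0.0, 1.48]
wrist_force: [0.3, 0.5, -0.5]
grip_width: 1.001
```

jog_arm(gripper=[1,1,1], offset=[[0,0,0],[0,0,0],[0,0,0]], delta_rot=[[0,0,0],[0,0,0],[0,0,0]])

```text
t: 9.85
position: [616.5, 88.4, 273.4]
ee_rot: [-3.14, 0.0, 1.48]
wrist_force: [-0.3, 0.7, -0.1]
grip_width: 0.999
```

```bash
python3 - <<'E'
from h import *
plan([((617.5,89,196),1.481,5)])
S=snapshot("scene")
for c in("yellow","green","red"): print(c,blobs(S,c,(240,110,430,280),20))
E
```

```text
t 9.85 pos [616.5  88.4 273.4] rot [-3.14  0.    1.48] grip 0.999 F [-0.3  0.7 -0.1]
 "offset": [[0.0, 0.0, 15.5], [0.5, 0.5, 15.5], [0.0, 0.0, 15.5], [0.0, 0.5, 15.5], [0.0, 0.0, 15.5]] "delta_rot": [[0.0, 0.0, 0.0], [0.0, 0.0, 0.0], [-0.001, 0.0, 0.0], [0.0, 0.0, -0.001], [0.0, 0.0, 0.0]]
5 rows, end [617.5  88.8 195.9]
yellow [([273.18, 206.78], [262, 194], [22, 29, 319]), ([267.41, 227.32], [259, 222], [18, 12, 92])]
green [([304.29, 152.07], [296, 137], [17, 34, 270]), ([293.7, 243.36], [285, 238], [18, 12, 80])]
red [([326.26, 169.72], [317, 154], [19, 35, 367]), ([321.8, 260.14], [312, 254], [20, 13, 104])]
```

jog_arm(gripper=[1,1,1,1,1], offset=[[0.5,0.5,15.5],[0,0.5,15.5],[0,0,15.5],[0,0,15.5],[0,0,14.5]], delta_rot=[[0,0,0],[0,0,0],[0,0,0],[0,0,0],[0,0,0]])

```text
t: 10.52
position: [618.3, 89.3, 195.5]
ee_rot: [-3.141, 0.0, 1.481]
wrist_force: [0.1, 0.5, 0.5]
grip_width: 1.0
```

jog_arm(gripper=[0.35,0.2,0.1,0,0], offset=[[0,0,0],[0,0,0],[0,0,0],[0,0,0],[0,0,0]], delta_rot=[[0,0,0],[0,0,0],[0,0,0],[0,0,0],[0,0,0]])

```text
t: 11.15
position: [618.6, 89.4, 197.5]
ee_rot: [3.141, -0.0, 1.481]
wrist_force: [-0.7, 0.7, 2.3]
grip_width: 0.162
```

jog_arm(gripper=[0,0,0], offset=[[0,0,0],[0,0,0],[0,0,0]], delta_rot=[[0,0,0],[0,0,0],[0,0,0]])

```text
t: 11.52
position: [618.6, 89.4, 197.5]
ee_rot: [3.141, -0.0, 1.481]
wrist_force: [-2.1, -0.0, 6.1]
grip_width: 0.153
```

jog_arm(gripper=[0,0,0,0,0], offset=[[0,0,-8],[0,0,-12],[0,0,-20],[0,0,-30],[0,0,-26]], delta_rot=[[0,0,0],[0,0,0],[0,0,0],[0,0,0],[0,0,0]])

```text
t: 12.15
position: [618.7, 89.2, 294.4]
ee_rot: [3.141, 0.0, 1.481]
wrist_force: [-0.1, 0.5, -0.7]
grip_width: 0.156
```

```bash
python3 - <<'E'
from h import *
plan([((462.3,-39,290),1.684,6)])
S=snapshot("scene")
for c in("yellow","green","red"): print(c,blobs(S,c,(240,80,430,280),20))
E
```

```text
t 12.15 pos [618.7  89.2 294.4] rot [3.141 0.    1.481] grip 0.156 F [-0.1  0.5 -0.7]
 "offset": [[-23.5, -24.0, 0.5], [-23.0, -25.0, 1.0], [-22.0, -25.5, 0.5], [-21.0, -26.5, 1.0], [-20.0, -27.0, 0.5]] "delta_rot": [[0.0, 0.0, -0.034], [0.0, 0.0, -0.034], [0.001, 0.0, -0.034], [0.0, 0.0, -0.034], [0.0, 0.0, -0.033]]
 "offset": [[-19.5, -27.5, 1.0]] "delta_rot": [[0.0, 0.0, -0.034]]
6 rows, end [462.3 -39.2 289.9]
yellow [([273.11, 206.76], [262, 194], [22, 29, 322]), ([267.35, 227.25], [259, 221], [18, 13, 93])]
green [([307.51, 127.23], [297, 113], [17, 30, 227]), ([293.69, 243.42], [285, 238], [18, 12, 78])]
red [([326.33, 169.77], [317, 154], [19, 35, 369]), ([321.85, 260.12], [312, 254], [20, 13, 104])]
```

jog_arm(gripper=[0,0,0,0,0], offset=[[-23.5,-24,0.5],[-23,-25,1],[-22,-25.5,0.5],[-21,-26.5,1],[-20,-27,0.5]], delta_rot=[[0,0,-0.034],[0,0,-0.034],[0,0,-0.034],[0,0,-0.034],[0,0,-0.033]])

```text
t: 12.82
position: [487.0, -18.3, 289.3]
ee_rot: [3.141, 0.0, 1.651]
wrist_force: [0.1, -0.3, -0.9]
grip_width: 0.157
```

jog_arm(gripper=[0,0,0], offset=[[-19.5,-27.5,1],[0,0,0],[0,0,0]], delta_rot=[[0,0,-0.034],[0,0,0],[0,0,0]])

```text
t: 13.2
position: [462.7, -38.7, 288.6]
ee_rot: [3.14, -0.0, 1.684]
wrist_force: [0.4, -0.6, -0.3]
grip_width: 0.157
```

jog_arm(gripper=[0,0,0,0,0], offset=[[0,0,35],[0,0,35],[0,0,30],[0,0,15],[0,0,0]], delta_rot=[[0,0,0],[0,0,0],[0,0,0],[0,0,0],[0,0,0]])

```text
t: 13.82
position: [462.5, -38.2, 172.2]
ee_rot: [-3.14, -0.001, 1.685]
wrist_force: [-0.6, 0.2, -0.0]
grip_width: 0.157
```

```bash
python3 - <<'E'
from h import *
plan([((462.3,-38.5,144),1.684,4)])
S=snapshot("scene");T=snapshot("top")
crop(S,240,150,360,280,4,"n2.png")
o=get_obs();p=np.array(o["position"]);R=Ro.from_euler("z",o["ee_rot"][2]-np.pi/2)
print(np.round((proj(S,p+R.apply([(-7,32,-131),(-7,-32,-131),(-7,-32,-45),(-7,32,-45)]))-[240,150])*4,0).tolist())
E
```

```text
t 13.82 pos [462.5 -38.2 172.2] rot [-3.140e+00 -1.000e-03  1.685e+00] grip 0.157 F [-0.6  0.2 -0. ]
 "offset": [[0.0, 0.0, 7.0], [0.0, 0.0, 7.0], [0.0, 0.0, 7.0], [-0.5, 0.0, 7.0]] "delta_rot": [[-0.001, 0.0, 0.0], [0.0, 0.0, 0.001], [-0.001, 0.0, 0.0], [0.0, -0.001, 0.0]]
4 rows, end [462.5 -38.6 144.2]
[[196.0, 298.0], [279.0, 347.0], [278.0, 258.0], [190.0, 208.0]]
```

View pics/n2.png

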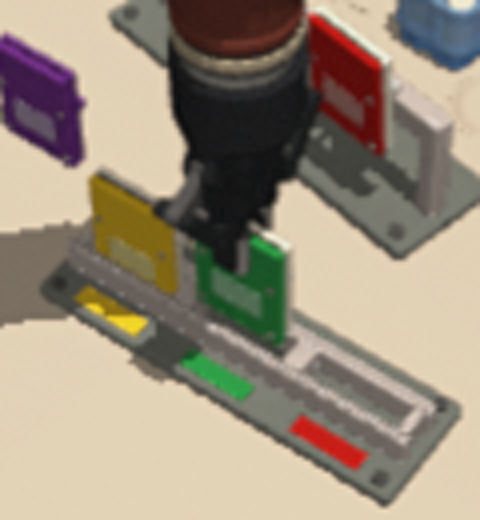

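Yellow is seated in its nest. The green cell hovers with its bottom right corner at about (284,345), against (279,347) predicted, and lines up with the middle nest. I lower it now.

jog_arm(gripper=[0,0,0,0,0], offset=[[-0.5,0,6],[0,0,7],[0,0,7],[0,0,6],[0,0,2]], delta_rot=[[0,0,0],[0,0,0],[0,0,0],[0,0,0],[0,0,0]])

```text
t: 14.55
position: [461.9, -39.6, 144.9]
ee_rot: [-3.141, -0.0, 1.684]
wrist_force: [-0.1, 0.7, -0.9]
grip_width: 0.156
```

jog_arm(gripper=[0,0], offset=[[0,0,1.5],[0,0,0]], delta_rot=[[0,0,0],[0,0,0]])

```text
t: 14.8
position: [462.1, -39.6, 143.9]
ee_rot: [-3.142, 0.0, 1.684]
wrist_force: [-0.6, -0.1, -1.3]
grip_width: 0.156
```

jog_arm(gripper=[0,0], offset=[[0,0,1],[0,0,0]], delta_rot=[[0,0,0],[0,0,0]])

```text
t: 15.05
position: [462.3, -39.6, 143.3]
ee_rot: [3.141, 0.0, 1.684]
wrist_force: [-0.9, 0.6, 3.3]
grip_width: 0.156
```

jog_arm(gripper=[0,0], offset=[[0,0,1],[0,0,0]], delta_rot=[[0,0,0],[0,0,0]])

```text
t: 15.3
position: [462.3, -39.7, 143.3]
ee_rot: [3.14, -0.0, 1.684]
wrist_force: [-2.5, 0.9, 12.5]
grip_width: 0.154
```

jog_arm(gripper=[0.5,1,1,1], offset=[[0,0,-2],[0,0,0],[0,0,0],[0,0,0]], delta_rot=[[0,0,0],[0,0,0],[0,0,0],[0,0,0]])

```text
t: 15.8
position: [462.0, -39.5, 143.7]
ee_rot: [-3.141, -0.0, 1.684]
wrist_force: [0.3, 0.6, 0.3]
grip_width: 0.983
```

jog_arm(gripper=[1,1,1,1,1], offset=[[0,0,-20],[0,0,-40],[0,0,-40],[0,0,-30],[0,0,0]], delta_rot=[[0,0,0],[0,0,0],[0,0,0],[0,0,0],[0,0,0]])

```text
t: 16.42
position: [463.2, -39.7, 275.8]
ee_rot: [3.136, 0.001, 1.684]
wrist_force: [0.2, -0.4, -0.6]
grip_width: 1.001
```

```bash
python3 - <<'E'
from h import *
plan([((610.2,5.5,275),1.481,5)])
S=snapshot("scene")
for c in("yellow","green","red"): print(c,blobs(S,c,(240,110,430,280),20))
E
```

```text
t 16.43 pos [463.2 -39.7 275.8] rot [3.136e+00 1.000e-03 1.684e+00] grip 1.001 F [ 0.2 -0.4 -0.6]
 "offset": [[5.5, 30.0, 0.5], [7.0, 30.0, 0.0], [8.0, 30.0, 0.5], [9.5, 29.0, 0.0], [10.5, 29.0, 0.5]] "delta_rot": [[0.001, 0.0, 0.041], [0.001, 0.0, 0.04], [0.001, 0.0, 0.041], [0.001, 0.0, 0.04], [0.001, 0.0, 0.041]]
5 rows, end [610.1   5.5 274.8]
yellow [([273.03, 207.0], [263, 194], [21, 29, 320]), ([267.38, 227.27], [258, 221], [19, 13, 98])]
green [([300.3, 222.42], [290, 210], [21, 29, 299]), ([293.69, 243.42], [285, 238], [18, 12, 78])]
red [([304.5, 117.95], [291, 110], [25, 14, 164]), ([326.66, 170.27], [318, 154], [18, 35, 351]), ([321.9, 260.21], [312, 254], [20, 13, 102])]
```

jog_arm(gripper=[1,1,1,1,1], offset=[[5.5,30,0.5],[7,30,0],[8,30,0.5],[9.5,29,0],[10.5,29,0.5]], delta_rot=[[0,0,0.041],[0,0,0.04],[0,0,0.041],[0,0,0.04],[0,0,0.041]])

```text
t: 17.1
position: [609.1, 6.1, 270.1]
ee_rot: [-3.138, 0.0, 1.479]
wrist_force: [0.8, -1.4, 0.1]
grip_width: 0.999
```

jog_arm(gripper=[1,1,1], offset=[[0,0,0],[0,0,0],[0,0,0]], delta_rot=[[0,0,0],[0,0,0],[0,0,0]])

```text
t: 17.48
position: [608.0, 5.0, 271.9]
ee_rot: [-3.14, 0.0, 1.48]
wrist_force: [-0.2, -0.3, -0.9]
grip_width: 0.999
```

```bash
python3 - <<'E'
from h import *
plan([((610.2,5.5,196),1.481,5)])
S=snapshot("scene")
for c in("yellow","green","red"): print(c,blobs(S,c,(240,110,430,280),20))
E
```

```text
t 17.48 pos [608.    5.  271.9] rot [-3.14  0.    1.48] grip 0.999 F [-0.2 -0.3 -0.9]
 "offset": [[0.0, 0.5, 15.0], [0.5, 0.5, 15.5], [0.0, 0.5, 15.0], [0.0, 0.5, 15.0], [0.0, 0.5, 15.5]] "delta_rot": [[0.0, 0.0, 0.0], [-0.001, 0.0, 0.0], [0.0, 0.0, -0.001], [0.0, 0.0, 0.0], [-0.001, 0.0, 0.0]]
5 rows, end [610.4   5.3 195.9]
yellow [([273.01, 206.66], [262, 193], [22, 30, 324]), ([267.41, 227.32], [259, 222], [18, 12, 92])]
green [([300.35, 222.5], [290, 210], [21, 29, 295]), ([293.69, 243.42], [285, 238], [18, 12, 78])]
red [([326.27, 169.78], [317, 154], [19, 35, 369]), ([321.88, 260.17], [312, 254], [20, 13, 103])]
```

jog_arm(gripper=[1,1,1,1,1], offset=[[0.5,0.5,15],[0,0.5,15.5],[0,0.5,15],[0,0,15],[0,0,14.5]], delta_rot=[[0,0,0],[0,0,0],[0,0,0],[0,0,0],[0,0,0]])

```text
t: 18.15
position: [610.4, 6.0, 196.1]
ee_rot: [-3.141, 0.0, 1.481]
wrist_force: [0.9, 0.9, -0.7]
grip_width: 1.001
```

jog_arm(gripper=[0.35,0.2,0.1,0,0], offset=[[0,0,0],[0,0,0],[0,0,0],[0,0,0],[0,0,0]], delta_rot=[[0,0,0],[0,0,0],[0,0,0],[0,0,0],[0,0,0]])

```text
t: 18.77
position: [610.6, 6.0, 197.9]
ee_rot: [3.141, -0.0, 1.481]
wrist_force: [-1.1, -0.4, 2.7]
grip_width: 0.153
```

jog_arm(gripper=[0,0,0], offset=[[0,0,0],[0,0,0],[0,0,0]], delta_rot=[[0,0,0],[0,0,0],[0,0,0]])

```text
t: 19.15
position: [610.6, 6.0, 197.9]
ee_rot: [3.141, -0.0, 1.481]
wrist_force: [-1.6, 0.3, 5.5]
grip_width: 0.156
```

jog_arm(gripper=[0,0,0,0,0], offset=[[0,0,-8],[0,0,-12],[0,0,-20],[0,0,-30],[0,0,-26]], delta_rot=[[0,0,0],[0,0,0],[0,0,0],[0,0,0],[0,0,0]])

```text
t: 19.77
position: [610.7, 5.9, 294.9]
ee_rot: [3.141, 0.0, 1.481]
wrist_force: [0.8, -0.6, -1.1]
grip_width: 0.159
```

```bash
python3 - <<'E'
from h import *
plan([((471.8,-123,290),1.684,6)])
S=snapshot("scene")
for c in("yellow","green","red"): print(c,blobs(S,c,(240,80,430,280),20))
E
```

```text
t 19.77 pos [610.7   5.9 294.9] rot [3.141 0.    1.481] grip 0.159 F [ 0.8 -0.6 -1.1]
 "offset": [[-23.5, -21.0, 1.0], [-22.5, -22.0, 0.5], [-22.0, -22.5, 1.0], [-21.5, -23.5, 0.5], [-20.5, -24.5, 1.0]] "delta_rot": [[0.0, 0.0, -0.034], [0.0, 0.0, -0.034], [0.001, 0.0, -0.034], [0.0, 0.0, -0.034], [0.0, 0.0, -0.033]]
 "offset": [[-19.5, -24.5, 1.0]] "delta_rot": [[0.0, 0.0, -0.034]]
6 rows, end [ 471.8 -123.1  289.9]
yellow [([272.97, 206.65], [262, 193], [22, 30, 325]), ([267.41, 227.32], [259, 222], [18, 12, 92])]
green [([300.36, 222.52], [290, 210], [21, 29, 296]), ([293.69, 243.42], [285, 238], [18, 12, 78])]
red [([330.24, 144.48], [319, 130], [20, 32, 306]), ([321.9, 260.21], [312, 254], [20, 13, 102])]
```

jog_arm(gripper=[0,0,0,0,0], offset=[[-23.5,-21,1],[-22.5,-22,0.5],[-22,-22.5,1],[-21.5,-23.5,0.5],[-20.5,-24.5,1]], delta_rot=[[0,0,-0.034],[0,0,-0.034],[0,0,-0.034],[0,0,-0.034],[0,0,-0.033]])

```text
t: 20.45
position: [493.7, -102.4, 289.3]
ee_rot: [3.141, 0.0, 1.651]
wrist_force: [0.0, -0.2, -0.4]
grip_width: 0.156
```

jog_arm(gripper=[0,0,0], offset=[[-19.5,-24.5,1],[0,0,0],[0,0,0]], delta_rot=[[0,0,-0.034],[0,0,0],[0,0,0]])

```text
t: 20.82
position: [472.3, -122.4, 288.5]
ee_rot: [3.141, -0.0, 1.684]
wrist_force: [0.3, -0.3, -0.4]
grip_width: 0.153
```

jog_arm(gripper=[0,0,0,0,0], offset=[[0,0,35],[0,0,35],[0,0,30],[0,0,15],[0,0,0]], delta_rot=[[0,0,0],[0,0,0],[0,0,0],[0,0,0],[0,0,0]])

```text
t: 21.45
position: [472.1, -121.8, 172.2]
ee_rot: [-3.139, -0.001, 1.686]
wrist_force: [-0.1, 0.3, -0.4]
grip_width: 0.151
```

```bash
python3 - <<'E'
from h import *
plan([((471.8,-123.2,145),1.684,4)])
S=snapshot("scene")
for c in("yellow","green","red"): print(c,blobs(S,c,(240,80,430,280),20))
crop(S,240,150,380,280,4,"n3.png")
o=get_obs();p=np.array(o["position"]);R=Ro.from_euler("z",o["ee_rot"][2]-np.pi/2)
print(np.round((proj(S,p+R.apply([(-7,32,-132),(-7,-32,-132),(-7,-32,-46),(-7,32,-46)]))-[240,150])*4,0).tolist())
E
```

```text
t 21.45 pos [ 472.1 -121.8  172.2] rot [-3.139e+00 -1.000e-03  1.686e+00] grip 0.151 F [-0.1  0.3 -0.4]
 "offset": [[-0.5, 0.0, 7.0], [0.0, 0.0, 6.5], [-0.5, -0.5, 7.0], [-0.5, 0.0, 6.5]] "delta_rot": [[-0.001, 0.0, 0.0], [0.0, -0.001, 0.001], [-0.001, 0.0, 0.0], [0.0, 0.0, 0.001]]
4 rows, end [ 471.7 -123.3  145.2]
yellow [([273.08, 206.88], [262, 194], [22, 29, 317]), ([267.43, 227.3], [259, 221], [18, 13, 96])]
green [([300.36, 222.54], [290, 210], [21, 29, 294]), ([293.83, 243.38], [285, 238], [18, 12, 78])]
red [([319.48, 107.3], [277, 80], [84, 79, 2197]), ([334.83, 172.25], [317, 159], [32, 23, 287]), ([330.95, 238.32], [317, 226], [25, 27, 317]), ([321.9, 260.21], [312, 254], [20, 13, 102])]
[[305.0, 364.0], [393.0, 416.0], [400.0, 329.0], [307.0, 276.0]]
```

View pics/n3.png

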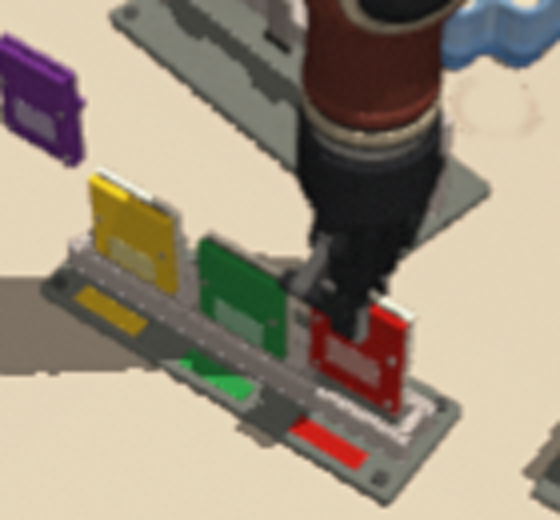

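jog_arm(gripper=[0,0,0,0,0], offset=[[-0.5,0,6],[0,0,7],[0,0,7],[0,0,5.5],[0,0,2]], delta_rot=[[0,0,0],[0,0,0],[0,0,0],[0,0,0],[0,0,0]])

```text
t: 22.12
position: [471.5, -123.4, 145.5]
ee_rot: [-3.141, -0.0, 1.684]
wrist_force: [0.5, -0.5, -1.2]
grip_width: 0.154
```

jog_arm(gripper=[0,0], offset=[[0,0,1.5],[0,0,0]], delta_rot=[[0,0,0],[0,0,0]])

```text
t: 22.38
position: [471.7, -123.5, 144.4]
ee_rot: [-3.142, 0.0, 1.684]
wrist_force: [-0.2, 0.3, 0.0]
grip_width: 0.155
```

jog_arm(gripper=[0,0], offset=[[0,0,1.5],[0,0,0]], delta_rot=[[0,0,0],[0,0,0]])

```text
t: 22.62
position: [471.9, -123.6, 143.8]
ee_rot: [3.141, 0.0, 1.684]
wrist_force: [-1.0, 0.2, 5.6]
grip_width: 0.153
```

jog_arm(gripper=[0,0], offset=[[0,0,0.7],[0,0,0]], delta_rot=[[0,0,0],[0,0,0]])

```text
t: 22.88
position: [471.9, -123.6, 143.8]
ee_rot: [3.14, -0.0, 1.684]
wrist_force: [-2.5, 0.4, 11.5]
grip_width: 0.153
```

jog_arm(gripper=[0.5,1,1,1], offset=[[0,0,-2],[0,0,0],[0,0,0],[0,0,0]], delta_rot=[[0,0,0],[0,0,0],[0,0,0],[0,0,0]])

```text
t: 23.38
position: [471.7, -123.5, 144.0]
ee_rot: [-3.141, -0.0, 1.684]
wrist_force: [-0.4, -0.9, 0.9]
grip_width: 0.984
```

jog_arm(gripper=[1,1,1,1,1], offset=[[0,0,-20],[0,0,-40],[0,0,-40],[0,0,-35],[0,0,0]], delta_rot=[[0,0,0],[0,0,0],[0,0,0],[0,0,0],[0,0,0]])

```text
t: 24.0
position: [472.9, -124.0, 281.6]
ee_rot: [3.136, 0.002, 1.684]
wrist_force: [0.1, -0.3, -0.9]
grip_width: 0.998
```

```bash
python3 - <<'E'
from h import *
plan([((542,-273,280),1.684,6)])
S=snapshot("scene")
for c in("yellow","green","red","orange"): print(c,blobs(S,c,(240,110,430,280),20))
E
```

```text
t 24.0 pos [ 472.9 -124.   281.6] rot [3.136e+00 2.000e-03 1.684e+00] grip 0.998 F [ 0.1 -0.3 -0.9]
 "offset": [[-26.0, 8.5, 0.5], [-26.0, 9.0, 0.0], [-26.0, 8.5, 0.5], [-26.0, 8.5, 0.5], [-26.0, 8.5, 0.0]] "delta_rot": [[0.001, 0.0, 0.0], [0.001, 0.001, 0.0], [0.001, 0.0, 0.0], [0.001, 0.0, 0.0], [0.001, 0.001, 0.0]]
 "offset": [[-26.0, 9.0, 0.5]] "delta_rot": [[0.001, 0.0, 0.0]]
6 rows, end [ 542.2 -273.1  279.9]
yellow [([273.08, 206.87], [262, 194], [22, 29, 320]), ([267.39, 227.27], [259, 221], [18, 13, 94])]
green [([301.41, 222.19], [291, 210], [22, 29, 319]), ([293.49, 243.27], [285, 238], [18, 12, 79])]
red [([341.09, 133.43], [320, 126], [34, 14, 207]), ([329.16, 239.42], [318, 226], [24, 30, 369]), ([321.82, 260.18], [312, 254], [20, 13, 103])]
orange [([402.85, 238.94], [397, 228], [12, 22, 172])]
```

jog_arm(gripper=[1,1,1,1,1], offset=[[-26,8.5,0.5],[-26,9,0],[-26,8.5,0.5],[-26,8.5,0.5],[-26,8.5,0]], delta_rot=[[0,0,0],[0,0,0],[0,0,0],[0,0,0],[0,0,0]])

```text
t: 24.68
position: [528.7, -248.1, 275.5]
ee_rot: [-3.138, -0.002, 1.684]
wrist_force: [-0.5, -0.1, -0.0]
grip_width: 0.996
```

jog_arm(gripper=[1,1,1,1], offset=[[-26,9,0.5],[0,0,0],[0,0,0],[0,0,0]], delta_rot=[[0,0,0],[0,0,0],[0,0,0],[0,0,0]])

```text
t: 25.18
position: [540.8, -271.2, 276.7]
ee_rot: [-3.141, -0.002, 1.685]
wrist_force: [1.1, 0.5, -0.5]
grip_width: 1.003
```

```bash
python3 - <<'E'
from h import *
plan([((542.3,-272.5,194),1.684,5)])
S=snapshot("scene");T=snapshot("top")
for c in("yellow","green","red","orange"): print(c,blobs(S,c,(240,110,430,280),20))
a=cv2.resize(S["img"][160:280,240:430],None,fx=4,fy=4,interpolation=2)
cv2.imwrite("pics/p1.png",a)
E
```

```text
t 25.18 pos [ 540.8 -271.2  276.7] rot [-3.141e+00 -2.000e-03  1.685e+00] grip 1.003 F [ 1.1  0.5 -0.5]
 "offset": [[-0.5, 0.5, 16.5], [0.0, 0.0, 16.5], [-0.5, 0.5, 16.5], [-0.5, 0.0, 16.5], [0.0, 0.5, 16.5]] "delta_rot": [[0.0, 0.0, 0.0], [0.0, -0.001, 0.001], [-0.001, 0.0, 0.0], [0.0, 0.0, 0.0], [0.0, -0.001, 0.0]]
5 rows, end [ 542.4 -272.4  194.2]
yellow [([273.11, 206.77], [262, 194], [22, 29, 323]), ([267.47, 227.41], [259, 222], [18, 12, 94])]
green [([301.35, 222.33], [291, 210], [21, 29, 313]), ([293.76, 243.3], [285, 238], [18, 12, 79])]
red [([415.58, 118.17], [405, 110], [25, 25, 264]), ([423.93, 151.15], [413, 135], [17, 27, 204]), ([329.25, 239.51], [318, 227], [24, 29, 369]), ([321.9, 260.21], [312, 254], [20, 13, 102])]
orange [([402.77, 239.12], [397, 229], [12, 21, 171])]
```

View pics/p1.png

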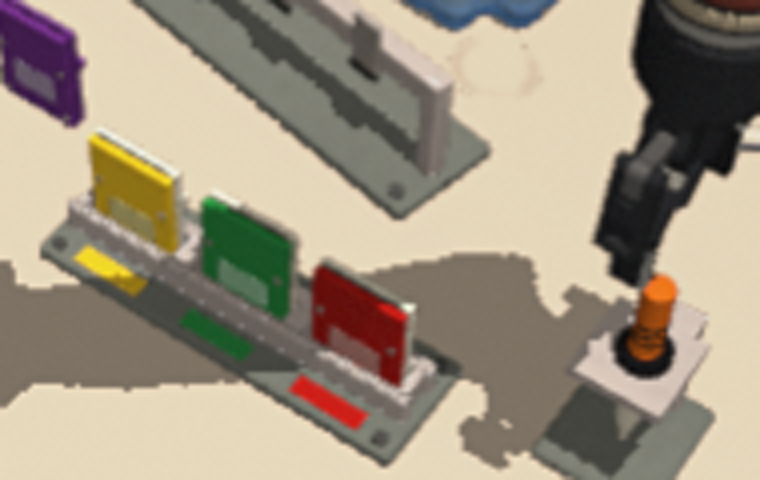

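jog_arm(gripper=[1,1,1,1,1], offset=[[-0.5,0.5,16.5],[-0.5,0,16.5],[0,0,16.5],[0,0,16.5],[0,0,16]], delta_rot=[[0,0,0],[0,0,0],[0,0,0],[0,0,0],[0,0,0]])

```text
t: 25.9
position: [541.4, -273.5, 193.8]
ee_rot: [-3.141, -0.0, 1.684]
wrist_force: [0.9, -0.3, -0.2]
grip_width: 1.002
```

jog_arm(gripper=[0.4,0.2,0.1,0,0], offset=[[0,0,0],[0,0,0],[0,0,0],[0,0,0],[0,0,0]], delta_rot=[[0,0,0],[0,0,0],[0,0,0],[0,0,0],[0,0,0]], force=50)

```text
t: 26.52
position: [541.8, -273.8, 196.1]
ee_rot: [3.14, 0.001, 1.684]
wrist_force: [-0.2, 0.6, 4.4]
grip_width: 0.218
```

jog_arm(gripper=[0,0,0], offset=[[0,0,0],[0,0,0],[0,0,0]], delta_rot=[[0,0,0],[0,0,0],[0,0,0]])

```text
t: 26.9
position: [541.9, -273.8, 196.1]
ee_rot: [3.14, 0.001, 1.684]
wrist_force: [-0.0, 0.4, 5.2]
grip_width: 0.218
```

jog_arm(gripper=[0,0,0,0,0], offset=[[0,0,-15],[0,0,-25],[0,0,-30],[0,0,-30],[0,0,-20]], delta_rot=[[0,0,0],[0,0,0],[0,0,0],[0,0,0],[0,0,0]])

```text
t: 27.52
position: [541.7, -273.6, 317.1]
ee_rot: [3.14, 0.001, 1.684]
wrist_force: [0.1, 0.5, -1.2]
grip_width: 0.221
```

```bash
python3 - <<'E'
from h import *
plan([((449.5,76,310),1.684,10)])
S=snapshot("scene")
for c in("yellow","green","red","orange"): print(c,blobs(S,c,(240,110,430,280),20))
E
```

```text
t 27.52 pos [ 541.7 -273.6  317.1] rot [3.140e+00 1.000e-03 1.684e+00] grip 0.221 F [ 0.1  0.5 -1.2]
 "offset": [[36.0, -5.0, 0.5], [35.5, -5.5, 1.0], [36.0, -5.0, 0.5], [35.5, -5.5, 0.5], [36.0, -5.0, 1.0]] "delta_rot": [[0.0, 0.0, 0.0], [0.0, 0.0, 0.0], [0.0, 0.0, 0.0], [0.001, 0.0, 0.0], [0.0, 0.0, 0.0]]
 "offset": [[35.5, -5.5, 0.5], [36.0, -5.0, 1.0], [35.5, -5.5, 0.5], [36.0, -5.0, 0.5], [36.0, -5.0, 1.0]] "delta_rot": [[0.0, 0.001, 0.0], [0.0, 0.0, 0.0], [0.0, 0.0, 0.0], [0.0, 0.0, 0.0], [0.0, 0.0, 0.0]]
10 rows, end [449.7  76.2 309.9]
yellow [([273.1, 206.73], [262, 194], [22, 29, 319]), ([267.47, 227.41], [259, 222], [18, 12, 94])]
green [([300.49, 223.05], [290, 211], [21, 28, 278]), ([293.76, 243.33], [285, 238], [18, 12, 78])]
red [([423.49, 139.68], [414, 134], [16, 11, 59]), ([329.2, 239.49], [318, 227], [24, 29, 369]), ([321.9, 260.21], [312, 254], [20, 13, 102])]
orange [([409.07, 213.5], [405, 211], [10, 5, 28])]
```

jog_arm(gripper=[0,0,0,0,0], offset=[[36,-5,0],[35.5,-5.5,0],[36,-5,0],[35.5,-5.5,0],[36,-5,0]], delta_rot=[[0,0,0],[0,0,0],[0,0,0],[0,0,0],[0,0,0]])

```text
t: 28.2
position: [494.9, -97.3, 314.9]
ee_rot: [-3.141, -0.0, 1.684]
wrist_force: [0.1, 0.6, -0.6]
grip_width: 0.22
```

jog_arm(gripper=[0,0,0,0,0], offset=[[35.5,-5.5,0],[36,-5,0],[35.5,-5.5,0],[36,-5,0],[36,-5,0]], delta_rot=[[0,0,0],[0,0,0],[0,0,0],[0,0,0],[0,0,0]])

```text
t: 28.82
position: [448.9, 77.4, 315.0]
ee_rot: [-3.141, 0.0, 1.684]
wrist_force: [0.6, -0.2, -0.7]
grip_width: 0.219
```

jog_arm(gripper=[0,0,0,0,0], offset=[[0,0,0],[0,0,5],[0,0,5],[0,0,0],[0,0,0]], delta_rot=[[0,0,0],[0,0,0],[0,0,0],[0,0,0],[0,0,0]])

```text
t: 29.45
position: [449.7, 75.8, 305.1]
ee_rot: [-3.141, 0.0, 1.683]
wrist_force: [-0.2, -0.6, 0.3]
grip_width: 0.22
```

```bash
python3 - <<'E'
from h import *
plan([((449.5,76,285),1.684,4)])
S=snapshot("scene");T=snapshot("top")
o=get_obs();p=np.array(o["position"])
print("tip S",proj(S,p-[0,0,182]),"T",proj(T,p-[0,0,182]),"cell S",proj(S,[(449.6,75.4,98),(456.4,15.8,98)]))
a=cv2.resize(S["img"][150:260,240:350],None,fx=5,fy=5,interpolation=2)
b=cv2.resize(T["img"][190:260,285:395],None,fx=5,fy=5,interpolation=2)
cv2.imwrite("pics/q1.png",a)
cv2.imwrite("pics/q1t.png",b)
for c in("yellow","green","red","orange"): print(c,blobs(S,c,(240,110,430,280),20))
E
```

```text
t 29.45 pos [449.7  75.8 305.1] rot [-3.141  0.     1.683] grip 0.22 F [-0.2 -0.6  0.3]
 "offset": [[0.0, 0.0, 5.0], [0.0, 0.0, 5.0], [0.0, 0.0, 5.0], [0.5, 0.0, 5.0]] "delta_rot": [[0.0, 0.0, 0.0], [0.0, 0.0, -0.001], [0.0, 0.0, 0.0], [0.0, 0.0, 0.0]]
4 rows, end [449.6  76.2 285.1]
tip S [[262.41129866 186.43895269]] T [[294.1237501  235.56967503]] cell S [[263.34158522 193.48313155]
 [282.34597868 204.37404492]]
yellow [([272.98, 206.68], [262, 193], [22, 30, 326]), ([267.41, 227.32], [259, 222], [18, 12, 92])]
green [([300.47, 222.86], [290, 211], [22, 28, 288]), ([293.63, 243.35], [285, 238], [18, 12, 79])]
red [([329.31, 239.58], [318, 227], [24, 29, 364]), ([321.82, 260.18], [312, 254], [20, 13, 103])]
orange [([260.23, 150.15], [256, 138], [8, 24, 104])]
```

View pics/q1.png

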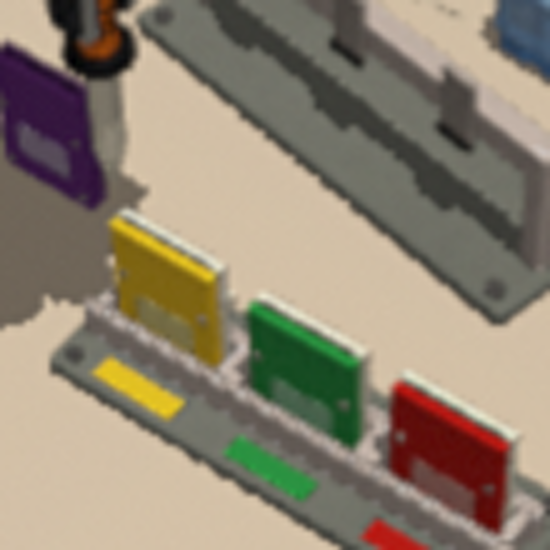

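jog_arm(gripper=[0,0,0,0,0], offset=[[0,0,6],[0,0,6],[0,0,4],[0,0,3],[0,0,0]], delta_rot=[[0,0,0],[0,0,0],[0,0,0],[0,0,0],[0,0,0]])

```text
t: 30.18
position: [449.5, 76.3, 285.9]
ee_rot: [-3.141, 0.0, 1.684]
wrist_force: [-0.5, 1.2, -1.4]
grip_width: 0.217
```

jog_arm(gripper=[0,0,0], offset=[[0,0,0],[0,0,0],[0,0,0]], delta_rot=[[0,0,0],[0,0,0],[0,0,0]])

```text
t: 30.55
position: [449.6, 76.3, 286.3]
ee_rot: [3.141, -0.0, 1.684]
wrist_force: [0.3, 0.2, -1.1]
grip_width: 0.219
```

```bash
python3 - <<'E'
from h import *
plan([((449.5,76,285),1.684,1)])
S=snapshot("scene");T=snapshot("top")
crop(S,245,165,315,225,8,"q2.png")
E
```

```text
t 30.55 pos [449.6  76.3 286.3] rot [ 3.141 -0.     1.684] grip 0.219 F [ 0.3  0.2 -1.1]
 "offset": [[-0.5, 0.0, 1.5]] "delta_rot": [[0.0, 0.0, 0.0]]
1 rows, end [449.7  75.8 284.8]
```

View pics/q2.png

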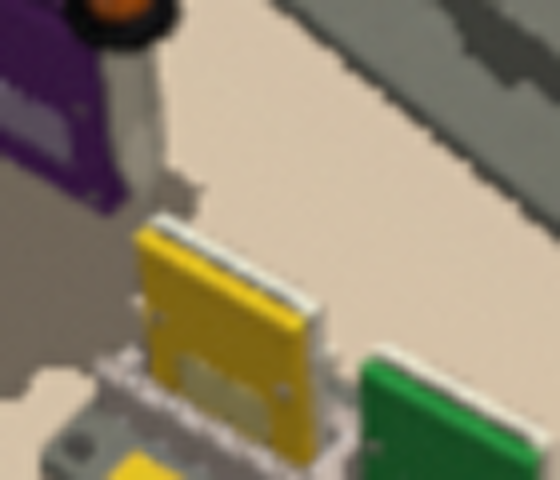

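jog_arm(gripper=[0,0,0,0,0], offset=[[0,0,1.5],[0,0,0],[-1,0,0],[-2,0,0],[-2.5,0,0]], delta_rot=[[0,0,0],[0,0,0],[0,0,0],[0,0,0],[0,0,0]])

```text
t: 31.28
position: [450.2, 70.6, 284.7]
ee_rot: [-3.142, 0.0, 1.684]
wrist_force: [-0.3, -0.1, -1.9]
grip_width: 0.218
```

jog_arm(gripper=[0,0,0,0,0], offset=[[-2.5,0,0],[-2.5,0,0],[-2.5,0,0],[-2.5,0,0],[-2.5,0,0]], delta_rot=[[0,0,0],[0,0,0],[0,0,0],[0,0,0],[0,0,0]])

```text
t: 31.9
position: [451.6, 58.3, 284.7]
ee_rot: [-3.141, 0.0, 1.684]
wrist_force: [0.6, 0.4, -0.3]
grip_width: 0.222
```

jog_arm(gripper=[0,0,0,0,0], offset=[[-2.5,0,0],[-2.5,0,0],[-2.5,0,0],[-2.5,0,0],[-2.5,0,0]], delta_rot=[[0,0,0],[0,0,0],[0,0,0],[0,0,0],[0,0,0]])

```text
t: 32.52
position: [453.0, 45.8, 284.7]
ee_rot: [-3.141, 0.0, 1.684]
wrist_force: [-0.9, -0.9, -0.9]
grip_width: 0.218
```

jog_arm(gripper=[0,0,0,0,0], offset=[[-2.5,0,0],[-2.5,0,0],[-2.5,0,0],[-2.5,0,0],[-2.5,0,0]], delta_rot=[[0,0,0],[0,0,0],[0,0,0],[0,0,0],[0,0,0]])

```text
t: 33.15
position: [454.4, 33.4, 284.7]
ee_rot: [-3.142, 0.0, 1.684]
wrist_force: [0.8, 0.2, -1.0]
grip_width: 0.219
```

jog_arm(gripper=[0,0,0,0,0], offset=[[-2.5,0,0],[-2.5,0,0],[-2.5,0,0],[-2.5,0,0],[-2.5,0,0]], delta_rot=[[0,0,0],[0,0,0],[0,0,0],[0,0,0],[0,0,0]])

```text
t: 33.78
position: [455.9, 21.0, 284.7]
ee_rot: [3.142, 0.0, 1.684]
wrist_force: [-0.2, 0.1, -1.3]
grip_width: 0.221
```

jog_arm(gripper=[0,0,0,0,0], offset=[[-2.5,0,0],[-2.5,0,0],[-2.5,0,0],[-2,0,0],[0,0,0]], delta_rot=[[0,0,0],[0,0,0],[0,0,0],[0,0,0],[0,0,0]])

```text
t: 34.4
position: [456.9, 11.5, 284.7]
ee_rot: [-3.142, 0.0, 1.683]
wrist_force: [-0.6, 0.5, -0.7]
grip_width: 0.223
```

```bash
python3 - <<'E'
from h import *
plan([((458.6,-9,284.8),1.684,6)])
S=snapshot("scene")
for c in("yellow","green","red","orange"): print(c,blobs(S,c,(240,110,430,280),20))
E
```

```text
t 34.4 pos [456.9  11.5 284.7] rot [-3.142  0.     1.683] grip 0.223 F [-0.6  0.5 -0.7]
 "offset": [[-3.5, 0.0, 0.0], [-3.5, 0.0, 0.0], [-3.5, -0.5, 0.0], [-3.0, 0.0, 0.0], [-3.5, 0.0, 0.0]] "delta_rot": [[0.0, 0.0, 0.0], [0.0, 0.0, 0.0], [0.0, 0.0, 0.0], [0.0, 0.0, 0.0], [0.0, 0.0, 0.0]]
 "offset": [[-3.5, 0.0, 0.0]] "delta_rot": [[0.0, 0.0, -0.001]]
6 rows, end [458.7  -8.9 284.7]
yellow [([272.89, 206.76], [262, 194], [22, 29, 324]), ([267.35, 227.25], [259, 221], [18, 13, 93])]
green [([301.05, 222.89], [290, 211], [22, 28, 304]), ([293.69, 243.42], [285, 238], [18, 12, 78])]
red [([329.34, 239.59], [318, 227], [24, 29, 363]), ([321.76, 260.1], [312, 254], [20, 13, 105])]
orange [([283.35, 169.11], [278, 157], [9, 23, 89])]
```

jog_arm(gripper=[0,0,0,0,0], offset=[[-3.5,0,0],[-3.5,0,0],[-3.5,0,0],[-3.5,0,0],[-3.5,0,0]], delta_rot=[[0,0,0],[0,0,0],[0,0,0],[0,0,0],[0,0,0]])

```text
t: 35.08
position: [458.9, -6.0, 284.7]
ee_rot: [-3.142, 0.0, 1.684]
wrist_force: [-0.3, 0.3, -1.1]
grip_width: 0.224
```

jog_arm(gripper=[0,0,0,0,0], offset=[[-2.5,0,0],[-2.5,0,0],[-2.5,0,0],[-2.5,0,0],[-2.5,0,0]], delta_rot=[[0,0,0],[0,0,0],[0,0,0],[0,0,0],[0,0,0]])

```text
t: 35.7
position: [460.3, -18.2, 284.7]
ee_rot: [-3.142, -0.0, 1.684]
wrist_force: [0.8, -0.0, -0.5]
grip_width: 0.219
```

jog_arm(gripper=[0,0,0,0,0], offset=[[-2.5,0,0],[-2.5,0,0],[-2.5,0,0],[-2.5,0,0],[-2.5,0,0]], delta_rot=[[0,0,0],[0,0,0],[0,0,0],[0,0,0],[0,0,0]])

```text
t: 36.33
position: [461.7, -30.7, 284.7]
ee_rot: [-3.142, 0.0, 1.684]
wrist_force: [-0.1, -0.4, -0.5]
grip_width: 0.222
```

jog_arm(gripper=[0,0,0,0,0], offset=[[-2.5,0,0],[-2.5,0,0],[-2.5,0,0],[-2.5,0,0],[-2.5,0,0]], delta_rot=[[0,0,0],[0,0,0],[0,0,0],[0,0,0],[0,0,0]])

```text
t: 36.95
position: [463.1, -43.1, 284.7]
ee_rot: [-3.142, 0.0, 1.684]
wrist_force: [0.1, -0.2, -0.5]
grip_width: 0.22
```

jog_arm(gripper=[0,0,0,0,0], offset=[[-2.5,0,0],[-2.5,0,0],[-2.5,0,0],[-2.5,0,0],[-2.5,0,0]], delta_rot=[[0,0,0],[0,0,0],[0,0,0],[0,0,0],[0,0,0]])

```text
t: 37.58
position: [464.5, -55.5, 284.7]
ee_rot: [-3.141, 0.0, 1.684]
wrist_force: [0.1, -0.5, -0.8]
grip_width: 0.217
```

jog_arm(gripper=[0,0,0,0,0], offset=[[-2.5,0,0],[-2.5,0,0],[-2.5,0,0],[-2.5,0,0],[-2.5,0,0]], delta_rot=[[0,0,0],[0,0,0],[0,0,0],[0,0,0],[0,0,0]])

```text
t: 38.2
position: [465.9, -67.9, 284.7]
ee_rot: [-3.142, 0.0, 1.684]
wrist_force: [-0.2, 0.2, -1.7]
grip_width: 0.218
```

```bash
python3 - <<'E'
from h import *
plan([((468.4,-93,284.8),1.684,6)])
S=snapshot("scene")
for c in("yellow","green","red","orange"): print(c,blobs(S,c,(240,110,430,280),20))
E
```

```text
t 38.2 pos [465.9 -67.9 284.7] rot [-3.142  0.     1.684] grip 0.218 F [-0.2  0.2 -1.7]
 "offset": [[-4.0, 0.0, 0.0], [-4.5, 0.0, 0.0], [-4.0, 0.0, 0.0], [-4.5, 0.0, 0.0], [-4.0, -0.5, 0.0]] "delta_rot": [[0.0, 0.0, 0.0], [0.0, 0.0, 0.0], [0.0, 0.0, 0.0], [0.0, 0.0, 0.0], [0.0, 0.0, 0.0]]
 "offset": [[-4.0, 0.0, 0.0]] "delta_rot": [[0.0, 0.0, 0.0]]
6 rows, end [468.2 -92.8 284.7]
yellow [([273.12, 206.88], [262, 194], [22, 29, 321]), ([267.42, 227.22], [259, 221], [18, 13, 91])]
green [([300.91, 222.77], [290, 211], [22, 28, 305]), ([293.63, 243.35], [285, 238], [18, 12, 79])]
red [([317.06, 119.74], [301, 112], [28, 14, 175]), ([329.28, 239.57], [318, 227], [24, 29, 365]), ([321.8, 260.14], [312, 254], [20, 13, 104])]
orange [([312.49, 184.94], [307, 173], [9, 23, 86])]
```

jog_arm(gripper=[0,0,0,0,0], offset=[[-2.5,0,0],[-4,0,0],[-4,0,0],[-4,0,0],[-3.5,0,0]], delta_rot=[[0,0,0],[0,0,0],[0,0,0],[0,0,0],[0,0,0]])

```text
t: 38.88
position: [467.9, -86.0, 284.7]
ee_rot: [-3.141, 0.0, 1.684]
wrist_force: [0.6, 0.0, -1.2]
grip_width: 0.221
```

jog_arm(gripper=[0,0,0,0,0], offset=[[-2.5,0,0],[-2.5,0,0],[-2.5,0,0],[-2.5,0,0],[-2.5,0,0]], delta_rot=[[0,0,0],[0,0,0],[0,0,0],[0,0,0],[0,0,0]])

```text
t: 39.5
position: [469.4, -98.2, 284.7]
ee_rot: [-3.142, 0.0, 1.684]
wrist_force: [0.6, 0.4, -0.5]
grip_width: 0.222
```

jog_arm(gripper=[0,0,0,0,0], offset=[[-2.5,0,0],[-2.5,0,0],[-2.5,0,0],[-2.5,0,0],[-2.5,0,0]], delta_rot=[[0,0,0],[0,0,0],[0,0,0],[0,0,0],[0,0,0]])

```text
t: 40.12
position: [470.8, -110.7, 284.7]
ee_rot: [-3.142, 0.0, 1.684]
wrist_force: [0.8, 0.3, -0.7]
grip_width: 0.219
```

jog_arm(gripper=[0,0,0,0,0], offset=[[-2.5,0,0],[-2.5,0,0],[-2.5,0,0],[-2.5,0,0],[-2.5,0,0]], delta_rot=[[0,0,0],[0,0,0],[0,0,0],[0,0,0],[0,0,0]])

```text
t: 40.75
position: [472.2, -123.1, 284.7]
ee_rot: [-3.142, 0.0, 1.684]
wrist_force: [-0.2, 0.8, -1.3]
grip_width: 0.216
```

jog_arm(gripper=[0,0,0,0,0], offset=[[-2.5,0,0],[-2.5,0,0],[-2.5,0,0],[-2.5,0,0],[-2.5,0,0]], delta_rot=[[0,0,0],[0,0,0],[0,0,0],[0,0,0],[0,0,0]])

```text
t: 41.38
position: [473.6, -135.5, 284.7]
ee_rot: [-3.142, 0.0, 1.684]
wrist_force: [-0.2, -0.9, -0.7]
grip_width: 0.221
```

jog_arm(gripper=[0,0,0,0,0], offset=[[-2.5,0,0],[-2.5,0,0],[-2.5,0,0],[-2.5,0,0],[-2.5,0,0]], delta_rot=[[0,0,0],[0,0,0],[0,0,0],[0,0,0],[0,0,0]])

```text
t: 42.0
position: [475.0, -147.9, 284.7]
ee_rot: [-3.142, 0.0, 1.684]
wrist_force: [0.3, -0.5, -0.8]
grip_width: 0.22
```

jog_arm(gripper=[0,0,0,0], offset=[[-2.5,0,0],[-2.5,0,-2],[0,0,-10],[0,0,-20]], delta_rot=[[0,0,0],[0,0,0],[0,0,0],[0,0,0]])

```text
t: 42.5
position: [475.3, -152.6, 317.0]
ee_rot: [-3.14, -0.001, 1.684]
wrist_force: [0.6, 0.1, -1.0]
grip_width: 0.222
```

```bash
python3 - <<'E'
from h import *
plan([((541.9,-273.8,318),1.684,7)])
S=snapshot("scene")
for c in("yellow","green","red","orange"): print(c,blobs(S,c,(240,110,430,280),20))
E
```

```text
t 42.5 pos [ 475.3 -152.6  317. ] rot [-3.140e+00 -1.000e-03  1.684e+00] grip 0.222 F [ 0.6  0.1 -1. ]
 "offset": [[-18.5, 7.5, 0.0], [-18.0, 7.5, -0.5], [-18.5, 7.5, 0.0], [-18.0, 7.5, 0.0], [-18.5, 7.5, -0.5]] "delta_rot": [[0.0, 0.0, 0.0], [0.0, 0.0, 0.0], [-0.001, 0.0, 0.0], [0.0, 0.0, 0.0], [0.0, 0.0, 0.0]]
 "offset": [[-18.0, 7.5, 0.0], [-18.5, 7.5, 0.0]] "delta_rot": [[0.0, 0.0, 0.0], [-0.001, -0.001, 0.0]]
7 rows, end [ 541.9 -273.8  317.9]
yellow [([273.06, 206.83], [262, 194], [22, 29, 319]), ([267.57, 227.41], [259, 222], [18, 12, 94])]
green [([300.88, 222.8], [290, 211], [22, 28, 303]), ([293.96, 243.46], [285, 238], [18, 12, 76])]
red [([356.5, 124.56], [336, 116], [34, 15, 210]), ([329.17, 239.46], [318, 227], [24, 29, 372]), ([321.74, 260.1], [312, 254], [20, 13, 104])]
orange [([346.16, 193.76], [339, 181], [11, 23, 75])]
```

jog_arm(gripper=[0,0,0,0,0], offset=[[-18.5,7.5,0],[-18,7.5,-0.5],[-18.5,7.5,0],[-18,7.5,0],[-18.5,7.5,-0.5]], delta_rot=[[0,0,0],[0,0,0],[0,0,0],[0,0,0],[0,0,0]])

```text
t: 43.18
position: [523.5, -241.3, 316.7]
ee_rot: [-3.14, 0.0, 1.683]
wrist_force: [-0.1, 0.3, -1.2]
grip_width: 0.215
```

jog_arm(gripper=[0,0,0,0,0], offset=[[-18,7.5,0],[-18.5,7.5,0],[0,0,0],[0,0,0],[0,0,0]], delta_rot=[[0,0,0],[0,0,0],[0,0,0],[0,0,0],[0,0,0]])

```text
t: 43.8
position: [542.1, -273.2, 317.5]
ee_rot: [-3.141, -0.001, 1.685]
wrist_force: [1.0, 0.0, -1.1]
grip_width: 0.222
```

jog_arm(gripper=[0,0], offset=[[0,0,0],[0,0,0]], delta_rot=[[0,0,0],[0,0,0]])

```text
t: 44.05
position: [542.1, -273.7, 317.9]
ee_rot: [3.141, -0.0, 1.684]
wrist_force: [-0.2, 0.1, -0.7]
grip_width: 0.218
```

```bash
python3 - <<'E'
from h import *
plan([((541.9,-273.8,290),1.684,2),((541.9,-273.8,200),1.684,6)])
S=snapshot("scene")
for c in("yellow","green","red","orange"): print(c,blobs(S,c,(240,110,430,280),20))
E
```

```text
t 44.05 pos [ 542.1 -273.7  317.9] rot [ 3.141 -0.     1.684] grip 0.218 F [-0.2  0.1 -0.7]
 "offset": [[0.0, 0.0, 14.0], [0.0, -0.5, 14.0], [0.0, 0.0, 15.0], [0.0, 0.0, 15.0], [0.0, 0.0, 15.0]] "delta_rot": [[0.0, 0.0, 0.0], [0.0, 0.0, 0.0], [0.0, 0.0, 0.0], [0.0, 0.0, 0.0], [0.0, 0.0, 0.0]]
 "offset": [[0.0, 0.0, 15.0], [0.0, 0.0, 15.0], [0.0, 0.0, 15.0]] "delta_rot": [[0.0, 0.0, 0.0], [0.0, 0.0, 0.0], [0.0, 0.0, 0.0]]
8 rows, end [ 541.7 -273.7  199.9]
yellow [([273.08, 206.71], [262, 194], [22, 29, 319]), ([267.47, 227.41], [259, 222], [18, 12, 94])]
green [([300.96, 222.86], [290, 211], [22, 28, 300]), ([293.69, 243.32], [285, 238], [18, 12, 77])]
red [([423.78, 139.06], [416, 135], [14, 9, 50]), ([329.2, 239.49], [318, 227], [24, 29, 369]), ([321.9, 260.21], [312, 254], [20, 13, 102])]
orange [([410.03, 213.19], [405, 211], [11, 5, 31])]
```

jog_arm(gripper=[0,0,0,0,0], offset=[[0,0,10],[0,0,10],[0,0,10],[0,0,10],[0,0,10]], delta_rot=[[0,0,0],[0,0,0],[0,0,0],[0,0,0],[0,0,0]])

```text
t: 44.72
position: [542.1, -274.0, 266.9]
ee_rot: [-3.141, -0.0, 1.684]
wrist_force: [0.1, -0.8, -0.5]
grip_width: 0.224
```

jog_arm(gripper=[0,0,0,0,0], offset=[[0,0,10],[0,0,12],[0,0,12],[0,0,12],[0,0,10]], delta_rot=[[0,0,0],[0,0,0],[0,0,0],[0,0,0],[0,0,0]])

```text
t: 45.35
position: [542.0, -273.9, 210.8]
ee_rot: [-3.141, -0.0, 1.684]
wrist_force: [-0.0, -0.1, -1.6]
grip_width: 0.222
```

jog_arm(gripper=[0,0,0,0,0], offset=[[0,0,7],[0,0,5],[0,0,3],[0,0,0],[0,0,0]], delta_rot=[[0,0,0],[0,0,0],[0,0,0],[0,0,0],[0,0,0]])

```text
t: 45.98
position: [542.3, -274.1, 197.0]
ee_rot: [3.141, 0.0, 1.684]
wrist_force: [0.4, 0.3, -0.4]
grip_width: 0.22
```

jog_arm(gripper=[0,0,0.3,0.6,1], offset=[[0,0,1],[0,0,0],[0,0,0],[0,0,0],[0,0,0]], delta_rot=[[0,0,0],[0,0,0],[0,0,0],[0,0,0],[0,0,0]])

```text
t: 46.6
position: [542.2, -274.0, 195.7]
ee_rot: [-3.142, 0.0, 1.684]
wrist_force: [-0.1, 0.0, 0.5]
grip_width: 0.717
```

jog_arm(gripper=[1,1,1,1,1], offset=[[0,0,0],[0,0,0],[0,0,-20],[0,0,-35],[0,0,-35]], delta_rot=[[0,0,0],[0,0,0],[0,0,0],[0,0,0],[0,0,0]])

```text
t: 47.22
position: [542.0, -273.9, 286.5]
ee_rot: [-3.141, -0.0, 1.684]
wrist_force: [-0.4, -0.5, 0.5]
grip_width: 1.002
```

```bash
python3 - <<'E'
from h import *
plan([((471.8,-123.6,280),1.684,6)])
S=snapshot("scene")
for c in("yellow","green","red","orange"): print(c,blobs(S,c,(240,110,430,280),20))
crop(S,240,160,430,280,4,"p2.png")
E
```

```text
t 47.23 pos [ 542.  -273.9  286.5] rot [-3.141 -0.     1.684] grip 1.002 F [-0.4 -0.5  0.5]
 "offset": [[26.0, -9.0, 1.0], [26.5, -8.5, 1.0], [26.0, -9.0, 1.5], [26.5, -8.5, 1.0], [26.0, -9.0, 1.0]] "delta_rot": [[0.0, 0.0, 0.0], [0.0, 0.0, 0.0], [0.0, 0.0, 0.0], [0.0, 0.0, 0.0], [-0.001, 0.0, 0.0]]
 "offset": [[26.5, -9.0, 1.0]] "delta_rot": [[0.0, 0.0, 0.0]]
6 rows, end [ 471.6 -123.4  280.1]
yellow [([273.1, 206.78], [262, 194], [22, 29, 324]), ([267.47, 227.41], [259, 222], [18, 12, 94])]
green [([300.91, 222.79], [290, 211], [22, 28, 298]), ([293.82, 243.37], [285, 238], [18, 12, 78])]
red [([418.66, 116.96], [408, 110], [22, 21, 188]), ([424.38, 148.39], [409, 133], [21, 25, 135]), ([329.25, 239.51], [318, 227], [24, 29, 369]), ([321.88, 260.17], [312, 254], [20, 13, 103])]
orange [([402.91, 239.09], [397, 228], [13, 22, 172])]
```

View pics/p2.png

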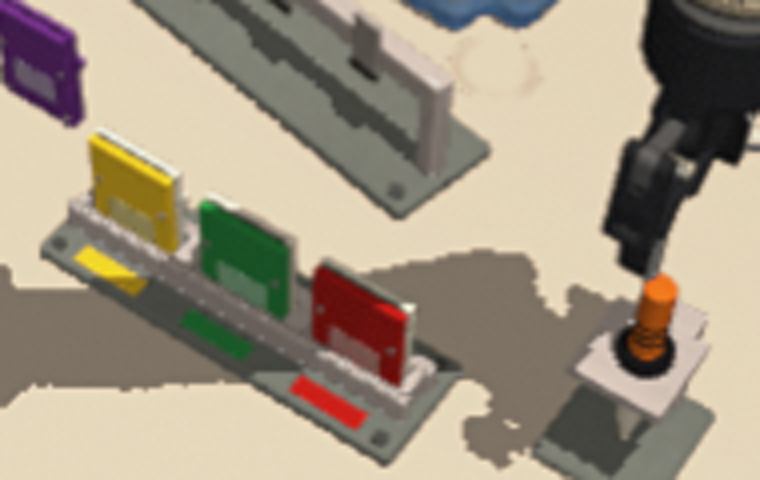

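```bash
python3 - <<'E'
from h import *
S=snapshot("scene");T=snapshot("top")
a=cv2.resize(S["img"][118:198,262:362],None,fx=8,fy=6*8/6,interpolation=2)[:,:800]
b=cv2.resize(T["img"][150:192,235:352],None,fx=6.5,fy=6.5,interpolation=2)
print(a.shape,b.shape)
w=800;img=np.zeros((600,800,3),np.uint8)
a=cv2.resize(S["img"][120:190,265:355],None,fx=4.5,fy=4.5,interpolation=2)
img[:a.shape[0],:a.shape[1]]=a
img[320:320+b.shape[0],:b.shape[1]]=b
# predicted hook tips
th=-.097;R=np.array([[np.cos(th),-np.sin(th)],[np.sin(th),np.cos(th)]])
o=np.array([618.85,90.3])+R@[14,0]
for k in(85,0,-85):
    h=o+R@[0,k]
    for z in(100,118):
        P=[*h,z];s=(proj(S,P)[0]-[265,120]+.5)*4.5-.5;t=(proj(T,P)[0]-[235,150]+.5)*6.5-.5
        print(k,z,np.round(h,1),"S",np.round(s),"T",np.round(t+[0,320]))
cv2.imwrite("pics/r1.png",img)
E
```

```text
(640, 800, 3) (273, 760, 3)
85 100 [641.  173.5] S [110.  78.] T [150. 429.]
85 118 [641.  173.5] S [109.  56.] T [142. 420.]
0 100 [632.8  88.9] S [202. 149.] T [352. 441.]
0 118 [632.8  88.9] S [202. 127.] T [348. 433.]
-85 100 [624.6   4.3] S [300. 225.] T [556. 454.]
-85 118 [624.6   4.3] S [301. 203.] T [554. 446.]
```

View pics/r1.png

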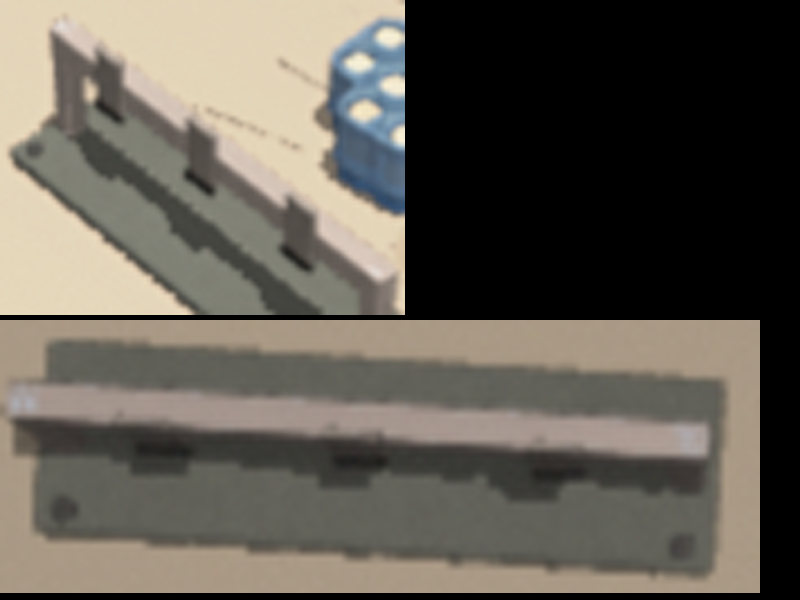

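jog_arm(gripper=[1,1,1,1,1], offset=[[26,-9,1],[26.5,-8.5,1],[26,-9,1.5],[26.5,-8.5,1],[26,-9,1]], delta_rot=[[0,0,0],[0,0,0],[0,0,0],[0,0,0],[0,0,0]], force=40)

```text
t: 48.0
position: [482.6, -147.6, 279.0]
ee_rot: [-3.139, -0.001, 1.684]
wrist_force: [0.8, 0.1, 0.2]
grip_width: 0.999
```

jog_arm(gripper=[1,1,1,1,1], offset=[[26.5,-9,1],[0,0,0],[0,0,0],[0,0,0],[0,0,0]], delta_rot=[[0,0,0],[0,0,0],[0,0,0],[0,0,0],[0,0,0]])

```text
t: 48.62
position: [471.9, -124.3, 279.1]
ee_rot: [-3.141, 0.0, 1.683]
wrist_force: [0.2, -0.6, -1.2]
grip_width: 1.0
```

```bash
python3 - <<'E'
from h import *
plan([((471.8,-123.6,144),1.684,5)])
S=snapshot("scene")
for c in("yellow","green","red","orange"): print(c,blobs(S,c,(240,110,430,280),20))
E
```

```text
t 48.62 pos [ 471.9 -124.3  279.1] rot [-3.141  0.     1.683] grip 1.0 F [ 0.2 -0.6 -1.2]
 "offset": [[0.0, 0.0, 27.0], [0.5, 0.0, 27.0], [0.0, 0.0, 27.0], [0.0, 0.0, 27.0], [0.0, 0.0, 27.0]] "delta_rot": [[0.0, 0.0, 0.0], [0.0, 0.0, -0.001], [0.0, 0.0, 0.0], [0.0, 0.0, 0.0], [0.0, 0.0, 0.0]]
5 rows, end [ 471.8 -123.8  144.1]
yellow [([273.08, 206.86], [262, 194], [22, 29, 322]), ([267.43, 227.3], [259, 221], [18, 13, 96])]
green [([300.85, 222.83], [290, 211], [22, 28, 301]), ([293.67, 243.31], [285, 238], [18, 12, 81])]
red [([341.62, 134.56], [322, 126], [32, 15, 207]), ([329.22, 239.49], [318, 227], [24, 29, 367]), ([321.82, 260.18], [312, 254], [20, 13, 103])]
orange [([402.94, 238.87], [397, 228], [13, 22, 174])]
```

jog_arm(gripper=[1,1,1,1,1], offset=[[0,0,28],[0.5,0,28],[0,0,28],[0,0,28],[0,0,22]], delta_rot=[[0,0,0],[0,0,0],[0,0,0],[0,0,0],[0,0,0]])

```text
t: 49.3
position: [471.7, -123.3, 144.1]
ee_rot: [-3.141, 0.0, 1.683]
wrist_force: [-1.5, 0.3, 1.1]
grip_width: 0.997
```

jog_arm(gripper=[1,0.35,0.2,0.1,0], offset=[[0,0,0],[0,0,0],[0,0,0],[0,0,0],[0,0,0]], delta_rot=[[0,0,0],[0,0,0],[0,0,0],[0,0,0],[0,0,0]])

```text
t: 49.92
position: [471.9, -123.0, 145.7]
ee_rot: [3.141, 0.0, 1.684]
wrist_force: [-1.3, 0.3, 9.4]
grip_width: 0.154
```

jog_arm(gripper=[0,0,0,0], offset=[[0,0,0],[0,0,0],[0,0,0],[0,0,0]], delta_rot=[[0,0,0],[0,0,0],[0,0,0],[0,0,0]])

```text
t: 50.42
position: [472.0, -123.0, 145.7]
ee_rot: [3.141, 0.0, 1.684]
wrist_force: [-0.6, 0.2, 5.6]
grip_width: 0.157
```

jog_arm(gripper=[0,0,0,0,0], offset=[[0,0,-10],[0,0,-25],[0,0,-40],[0,0,-45],[0,0,-30]], delta_rot=[[0,0,0],[0,0,0],[0,0,0],[0,0,0],[0,0,0]])

```text
t: 51.05
position: [471.7, -123.1, 297.4]
ee_rot: [3.14, 0.001, 1.684]
wrist_force: [0.3, -0.2, -1.3]
grip_width: 0.155
```

```bash
python3 - <<'E'
from h import *
plan([((610.7,5.7,290),1.481,6)])
S=snapshot("scene")
for c in("yellow","green","red","orange"): print(c,blobs(S,c,(240,110,430,280),20))
E
```

```text
t 51.05 pos [ 471.7 -123.1  297.4] rot [3.140e+00 1.000e-03 1.684e+00] grip 0.155 F [ 0.3 -0.2 -1.3]
 "offset": [[18.5, 25.5, 1.5], [20.0, 24.5, 1.0], [20.0, 24.5, 1.5], [21.5, 23.0, 1.0], [22.0, 23.0, 1.5]] "delta_rot": [[0.0, 0.0, 0.034], [0.001, 0.0, 0.034], [0.0, 0.0, 0.033], [0.0, 0.0, 0.034], [0.001, 0.0, 0.034]]
 "offset": [[22.5, 22.0, 1.0]] "delta_rot": [[0.0, 0.001, 0.034]]
6 rows, end [610.8   5.6 290. ]
yellow [([273.01, 206.85], [262, 194], [22, 29, 318]), ([267.52, 227.35], [259, 221], [18, 13, 95])]
green [([300.87, 222.79], [290, 211], [22, 28, 303]), ([293.56, 243.3], [285, 238], [18, 12, 80])]
red [([341.7, 126.93], [326, 119], [29, 14, 181]), ([333.14, 203.78], [319, 190], [26, 31, 424]), ([321.88, 260.17], [312, 254], [20, 13, 103])]
orange [([402.99, 238.83], [397, 228], [13, 22, 172])]
```

jog_arm(gripper=[0,0,0,0,0], offset=[[18.5,25.5,1],[20,24.5,1],[20,24.5,1],[21.5,23,1],[22,23,1]], delta_rot=[[0,0,0.034],[0,0,0.034],[0,0,0.033],[0,0,0.034],[0,0,0.034]])

```text
t: 51.72
position: [587.7, -14.7, 289.7]
ee_rot: [-3.14, 0.0, 1.514]
wrist_force: [-0.8, 0.2, 0.4]
grip_width: 0.153
```

jog_arm(gripper=[0,0,0,0,0], offset=[[22.5,22,1],[0,0,0],[0,0,0],[0,0,0],[0,0,0]], delta_rot=[[0,0,0.034],[0,0,0],[0,0,0],[0,0,0],[0,0,0]])

```text
t: 52.35
position: [610.4, 4.8, 289.5]
ee_rot: [3.142, 0.0, 1.479]
wrist_force: [-0.3, -0.0, -1.2]
grip_width: 0.153
```

jog_arm(gripper=[0,0,0,0,0], offset=[[0,0,10],[0,0,15],[0,0,15],[0,0,10],[0,0,0]], delta_rot=[[0,0,0],[0,0,0],[0,0,0],[0,0,0],[0,0,0]])

```text
t: 52.98
position: [610.3, 5.8, 237.8]
ee_rot: [-3.139, 0.0, 1.481]
wrist_force: [-0.1, -0.4, -1.5]
grip_width: 0.155
```

```bash
python3 - <<'E'
from h import *
plan([((610.7,6.3,199.7),1.481,5)])
S=snapshot("scene")
for c in("yellow","green","red","orange"): print(c,blobs(S,c,(240,110,430,280),20))
E
```

```text
t 52.98 pos [610.3   5.8 237.8] rot [-3.139  0.     1.481] grip 0.155 F [-0.1 -0.4 -1.5]
 "offset": [[0.0, 0.0, 7.5], [0.0, 0.0, 7.5], [0.5, 0.5, 8.0], [0.0, 0.0, 7.5], [0.0, 0.0, 7.5]] "delta_rot": [[-0.001, 0.0, 0.0], [0.0, 0.0, 0.0], [-0.001, 0.0, 0.0], [0.0, 0.0, 0.0], [-0.001, 0.0, 0.0]]
5 rows, end [610.7   6.3 199.8]
yellow [([273.0, 206.69], [262, 193], [22, 30, 323]), ([267.41, 227.32], [259, 222], [18, 12, 92])]
green [([301.06, 222.88], [290, 211], [22, 28, 303]), ([293.63, 243.35], [285, 238], [18, 12, 79])]
red [([329.02, 162.38], [318, 148], [20, 31, 304]), ([321.78, 260.13], [312, 254], [20, 13, 104])]
orange [([402.95, 238.81], [397, 228], [13, 22, 172])]
```

jog_arm(gripper=[0,0,0,0,0], offset=[[0,0.5,6],[0.5,0,6],[0,0,6],[0,0,6],[0,0,0]], delta_rot=[[0,0,0],[0,0,0],[0,0,0],[0,0,0],[0,0,0]])

```text
t: 53.65
position: [611.0, 6.2, 214.5]
ee_rot: [-3.14, 0.0, 1.481]
wrist_force: [0.0, 0.2, -0.6]
grip_width: 0.153
```

jog_arm(gripper=[0,0,0,0,0], offset=[[0,0,4],[0,0,4],[0,0,3],[0,0,1],[0,0,0]], delta_rot=[[0,0,0],[0,0,0],[0,0,0],[0,0,0],[0,0,0]])

```text
t: 54.28
position: [611.1, 6.2, 203.0]
ee_rot: [-3.141, 0.0, 1.481]
wrist_force: [-0.5, 0.0, -1.5]
grip_width: 0.153
```

jog_arm(gripper=[0,0,0], offset=[[0,0,2],[0,0,1],[0,0,0]], delta_rot=[[0,0,0],[0,0,0],[0,0,0]])

```text
t: 54.65
position: [611.1, 6.2, 200.0]
ee_rot: [-3.141, 0.0, 1.481]
wrist_force: [-1.0, 0.5, -1.1]
grip_width: 0.154
```

jog_arm(gripper=[0,0,0.3,0.6,1], offset=[[0,0,0.7],[0,0,0],[0,0,0],[0,0,0],[0,0,0]], delta_rot=[[0,0,0],[0,0,0],[0,0,0],[0,0,0],[0,0,0]])

```text
t: 55.28
position: [611.7, 6.2, 199.5]
ee_rot: [3.141, 0.0, 1.481]
wrist_force: [0.3, -0.2, -0.3]
grip_width: 0.715
```

jog_arm(gripper=[1,1,1,1,1], offset=[[0,0,0],[0,0,0],[0,0,-20],[0,0,-35],[0,0,-25]], delta_rot=[[0,0,0],[0,0,0],[0,0,0],[0,0,0],[0,0,0]])

```text
t: 55.9
position: [611.6, 6.0, 281.0]
ee_rot: [3.14, 0.0, 1.481]
wrist_force: [-0.0, -0.3, -0.2]
grip_width: 1.001
```

```bash
python3 - <<'E'
from h import *
plan([((462,-39.6,275),1.684,6)])
S=snapshot("scene")
for c in("yellow","green","red","orange"): print(c,blobs(S,c,(240,110,430,280),20))
E
```

```text
t 55.9 pos [611.6   6.  281. ] rot [3.14  0.    1.481] grip 1.001 F [-0.  -0.3 -0.2]
 "offset": [[-10.0, -24.0, 1.0], [-9.0, -24.5, 1.0], [-8.0, -25.0, 1.0], [-7.5, -25.0, 1.0], [-6.0, -25.0, 1.0]] "delta_rot": [[0.0, 0.0, -0.034], [0.0, 0.0, -0.034], [0.001, 0.0, -0.034], [0.0, 0.0, -0.034], [0.0, 0.0, -0.033]]
 "offset": [[-6.0, -25.5, 1.0]] "delta_rot": [[0.0, 0.0, -0.034]]
6 rows, end [462.2 -39.8 274.8]
yellow [([272.97, 206.63], [262, 193], [22, 30, 323]), ([267.41, 227.32], [259, 222], [18, 12, 92])]
green [([301.06, 222.88], [290, 211], [22, 28, 303]), ([293.69, 243.42], [285, 238], [18, 12, 78])]
red [([326.44, 169.83], [317, 154], [19, 35, 378]), ([321.88, 260.17], [312, 254], [20, 13, 103])]
orange [([402.97, 238.84], [397, 228], [13, 22, 173])]
```

jog_arm(gripper=[1,1,1,1,1], offset=[[-10,-24,0.5],[-9,-24.5,0.5],[-8,-25,0.5],[-7.5,-25,0.5],[-6,-25,0.5]], delta_rot=[[0,0,-0.034],[0,0,-0.034],[0,0,-0.034],[0,0,-0.034],[0,0,-0.033]])

```text
t: 56.58
position: [485.8, -31.9, 276.8]
ee_rot: [-3.142, 0.0, 1.651]
wrist_force: [0.4, -0.6, -0.0]
grip_width: 1.003
```

jog_arm(gripper=[1,1,1,1,1], offset=[[-6,-25.5,0.5],[0,0,0],[0,0,0],[0,0,0],[0,0,0]], delta_rot=[[0,0,-0.034],[0,0,0],[0,0,0],[0,0,0],[0,0,0]])

```text
t: 57.2
position: [462.5, -39.3, 276.4]
ee_rot: [3.141, 0.0, 1.684]
wrist_force: [-0.7, 0.0, 0.8]
grip_width: 0.998
```

```bash
python3 - <<'E'
from h import *
plan([((462,-39.6,144),1.684,5)])
S=snapshot("scene")
for c in("yellow","green","red","orange"): print(c,blobs(S,c,(240,110,430,280),20))
E
```

```text
t 57.2 pos [462.5 -39.3 276.4] rot [3.141 0.    1.684] grip 0.998 F [-0.7  0.   0.8]
 "offset": [[0.0, 0.0, 26.5], [0.0, 0.0, 26.5], [0.0, -0.5, 26.5], [0.0, 0.0, 26.5], [0.0, 0.0, 26.5]] "delta_rot": [[0.0, 0.0, 0.0], [0.0, 0.0, 0.0], [0.0, 0.0, 0.0], [0.0, 0.0, 0.0], [0.0, 0.0, 0.0]]
5 rows, end [462.  -39.4 143.9]
yellow [([273.12, 206.98], [263, 194], [21, 29, 322]), ([267.29, 227.26], [258, 221], [19, 13, 96])]
green [([300.9, 222.75], [290, 211], [22, 28, 305]), ([293.69, 243.42], [285, 238], [18, 12, 78])]
red [([303.85, 117.54], [288, 110], [28, 14, 173]), ([326.73, 170.1], [318, 154], [18, 35, 366]), ([321.82, 260.18], [312, 254], [20, 13, 103])]
orange [([402.99, 238.83], [397, 228], [13, 22, 172])]
```

jog_arm(gripper=[1,1,1,1,1], offset=[[0,0,28],[0,-0.5,28],[0,0,28],[0,0,26],[0,0,21.5]], delta_rot=[[0,0,0],[0,0,0],[0,0,0],[0,0,0],[0,0,0]])

```text
t: 57.88
position: [461.6, -39.5, 143.9]
ee_rot: [-3.141, 0.0, 1.684]
wrist_force: [1.2, -0.1, -0.1]
grip_width: 1.006
```

jog_arm(gripper=[1,0.35,0.2,0.1,0], offset=[[0,0,0],[0,0,0],[0,0,0],[0,0,0],[0,0,0]], delta_rot=[[0,0,0],[0,0,0],[0,0,0],[0,0,0],[0,0,0]])

```text
t: 58.5
position: [461.6, -39.6, 145.5]
ee_rot: [3.141, 0.0, 1.684]
wrist_force: [-1.7, 0.1, 8.6]
grip_width: 0.158
```

jog_arm(gripper=[0,0,0,0], offset=[[0,0,0],[0,0,0],[0,0,0],[0,0,0]], delta_rot=[[0,0,0],[0,0,0],[0,0,0],[0,0,0]])

```text
t: 59.0
position: [461.7, -39.6, 145.5]
ee_rot: [3.141, 0.0, 1.684]
wrist_force: [0.2, 0.2, 5.9]
grip_width: 0.152
```

jog_arm(gripper=[0,0,0,0,0], offset=[[0,0,-10],[0,0,-25],[0,0,-40],[0,0,-45],[0,0,-30]], delta_rot=[[0,0,0],[0,0,0],[0,0,0],[0,0,0],[0,0,0]])

```text
t: 59.62
position: [461.2, -39.8, 297.1]
ee_rot: [3.14, 0.0, 1.684]
wrist_force: [0.7, 0.9, -1.3]
grip_width: 0.153
```

```bash
python3 - <<'E'
from h import *
plan([((618.9,90.3,292),1.481,6)])
S=snapshot("scene")
for c in("yellow","green","red","orange"): print(c,blobs(S,c,(240,110,430,280),20))
E
```

```text
t 59.62 pos [461.2 -39.8 297.1] rot [3.14  0.    1.684] grip 0.153 F [ 0.7  0.9 -1.3]
 "offset": [[18.5, 28.5, 1.0], [19.5, 28.0, 1.0], [20.5, 27.0, 0.5], [21.5, 26.5, 1.0], [22.5, 26.0, 1.0]] "delta_rot": [[0.0, 0.0, 0.034], [0.001, 0.0, 0.034], [0.0, 0.0, 0.033], [0.0, 0.0, 0.034], [0.0, 0.0, 0.034]]
 "offset": [[23.0, 25.0, 1.0]] "delta_rot": [[0.001, 0.0, 0.034]]
6 rows, end [618.9  90.4 291.8]
yellow [([273.11, 207.04], [263, 194], [21, 29, 319]), ([267.61, 227.37], [259, 221], [18, 13, 94])]
green [([302.83, 187.07], [289, 173], [23, 31, 310]), ([293.63, 243.35], [285, 238], [18, 12, 79])]
red [([301.03, 111.85], [292, 110], [21, 5, 79]), ([326.56, 169.88], [317, 154], [19, 35, 371]), ([321.88, 260.17], [312, 254], [20, 13, 103])]
orange [([402.99, 238.84], [397, 228], [13, 22, 172])]
```

jog_arm(gripper=[0,0,0,0,0], offset=[[18.5,28.5,0],[19.5,28,0],[20.5,27,0],[21.5,26.5,0],[22.5,26,0]], delta_rot=[[0,0,0.034],[0,0,0.034],[0,0,0.033],[0,0,0.034],[0,0,0.034]])

```text
t: 60.3
position: [592.9, 69.7, 294.4]
ee_rot: [-3.14, 0.001, 1.514]
wrist_force: [0.5, 0.2, -0.9]
grip_width: 0.156
```

jog_arm(gripper=[0,0,0,0,0], offset=[[23,25,0],[0,0,0],[0,0,0],[0,0,0],[0,0,0]], delta_rot=[[0,0,0.034],[0,0,0],[0,0,0],[0,0,0],[0,0,0]])

```text
t: 60.92
position: [618.5, 89.7, 295.3]
ee_rot: [-3.141, 0.0, 1.48]
wrist_force: [-0.0, -0.1, -1.1]
grip_width: 0.155
```

jog_arm(gripper=[0,0,0,0,0], offset=[[0,0,10],[0,0,17],[0,0,17],[0,0,12],[0,0,0]], delta_rot=[[0,0,0],[0,0,0],[0,0,0],[0,0,0],[0,0,0]])

```text
t: 61.55
position: [618.3, 90.6, 237.3]
ee_rot: [-3.138, 0.001, 1.481]
wrist_force: [1.1, -0.4, -1.5]
grip_width: 0.155
```

```bash
python3 - <<'E'
from h import *
plan([((619,90.1,199.5),1.481,5)])
S=snapshot("scene")
for c in("yellow","green","red","orange"): print(c,blobs(S,c,(240,110,430,280),20))
E
```

```text
t 61.55 pos [618.3  90.6 237.3] rot [-3.138e+00  1.000e-03  1.481e+00] grip 0.155 F [ 1.1 -0.4 -1.5]
 "offset": [[0.0, 0.0, 7.5], [0.0, 0.5, 7.5], [0.0, 0.0, 7.5], [-0.5, 0.0, 7.5], [0.0, 0.5, 8.0]] "delta_rot": [[-0.001, 0.0, 0.0], [0.0, 0.0, 0.0], [-0.001, 0.0, 0.0], [-0.001, 0.001, 0.0], [0.0, 0.0, 0.0]]
5 rows, end [619.2  90.  199.3]
yellow [([273.11, 206.75], [262, 194], [22, 29, 320]), ([267.41, 227.32], [259, 222], [18, 12, 92])]
green [([307.27, 145.13], [297, 132], [17, 29, 218]), ([293.69, 243.42], [285, 238], [18, 12, 78])]
red [([326.53, 169.86], [317, 154], [19, 35, 373]), ([321.8, 260.14], [312, 254], [20, 13, 104])]
orange [([403.01, 238.8], [397, 228], [13, 22, 170])]
```

jog_arm(gripper=[0,0,0,0,0], offset=[[0,0.5,6],[0,0,6],[0,0,6],[0,0,6],[0,0,0]], delta_rot=[[0,0,0],[0,0,0],[0,0,0],[0,0,0],[0,0,0]])

```text
t: 62.22
position: [619.1, 90.6, 214.3]
ee_rot: [-3.14, 0.0, 1.481]
wrist_force: [-0.2, 0.6, -1.0]
grip_width: 0.156
```

jog_arm(gripper=[0,0,0,0,0], offset=[[0,0,4],[0,0,4],[0,0,3],[0,0,1],[0,0,0]], delta_rot=[[0,0,0],[0,0,0],[0,0,0],[0,0,0],[0,0,0]])

```text
t: 62.85
position: [619.1, 90.6, 202.6]
ee_rot: [-3.14, 0.0, 1.481]
wrist_force: [-1.2, -0.6, -1.5]
grip_width: 0.157
```

jog_arm(gripper=[0,0,0], offset=[[0,0,2],[0,0,0.5],[0,0,0]], delta_rot=[[0,0,0],[0,0,0],[0,0,0]])

```text
t: 63.22
position: [619.1, 90.6, 200.4]
ee_rot: [-3.141, 0.0, 1.481]
wrist_force: [-1.7, 0.4, -0.7]
grip_width: 0.155
```

jog_arm(gripper=[0,0,0.3,0.6,1], offset=[[0,0,1],[0,0,0],[0,0,0],[0,0,0],[0,0,0]], delta_rot=[[0,0,0],[0,0,0],[0,0,0],[0,0,0],[0,0,0]])

```text
t: 63.85
position: [620.0, 90.4, 199.7]
ee_rot: [3.14, 0.0, 1.481]
wrist_force: [-0.2, -1.4, -0.6]
grip_width: 0.721
```

jog_arm(gripper=[1,1,1,1,1], offset=[[0,0,0],[0,0,0],[0,0,-20],[0,0,-35],[0,0,-25]], delta_rot=[[0,0,0],[0,0,0],[0,0,0],[0,0,0],[0,0,0]])

```text
t: 64.47
position: [619.8, 90.4, 281.0]
ee_rot: [3.14, -0.0, 1.481]
wrist_force: [-0.3, 0.6, 0.6]
grip_width: 1.001
```

```bash
python3 - <<'E'
from h import *
plan([((453,45.6,275),1.684,6)])
S=snapshot("scene")
for c in("yellow","green","red","orange"): print(c,blobs(S,c,(240,110,430,280),20))
E
```

```text
t 64.47 pos [619.8  90.4 281. ] rot [ 3.14  -0.     1.481] grip 1.001 F [-0.3  0.6  0.6]
 "offset": [[-10.0, -27.0, 1.0], [-9.0, -27.5, 1.0], [-8.0, -27.5, 1.0], [-7.0, -28.0, 1.0], [-6.5, -28.0, 1.0]] "delta_rot": [[0.0, 0.0, -0.034], [0.001, 0.0, -0.034], [0.0, 0.0, -0.034], [0.0, 0.0, -0.034], [0.0, 0.0, -0.033]]
 "offset": [[-5.0, -28.5, 1.0]] "delta_rot": [[0.001, 0.0, -0.034]]
6 rows, end [452.8  45.7 274.8]
yellow [([273.1, 206.76], [262, 194], [22, 29, 322]), ([267.41, 227.32], [259, 222], [18, 12, 92])]
green [([304.45, 152.32], [296, 138], [18, 33, 276]), ([293.69, 243.42], [285, 238], [18, 12, 78])]
red [([326.61, 169.91], [317, 154], [19, 35, 369]), ([321.82, 260.18], [312, 254], [20, 13, 103])]
orange [([403.01, 238.78], [397, 228], [13, 22, 170])]
```

Green is back on its hook at (304.5,152.3), against (304.3,152.1) originally. Yellow is next.

jog_arm(gripper=[1,1,1,1,1], offset=[[-10,-27,0.5],[-9,-27.5,0.5],[-8,-27.5,0.5],[-7,-28,0.5],[-6.5,-28,0.5]], delta_rot=[[0,0,-0.034],[0,0,-0.034],[0,0,-0.034],[0,0,-0.034],[0,0,-0.033]])

```text
t: 65.15
position: [479.5, 52.8, 276.8]
ee_rot: [3.142, 0.0, 1.651]
wrist_force: [1.2, -0.4, -0.5]
grip_width: 1.004
```

jog_arm(gripper=[1,1,1,1,1], offset=[[-5,-28.5,0.5],[0,0,0],[0,0,0],[0,0,0],[0,0,0]], delta_rot=[[0,0,-0.034],[0,0,0],[0,0,0],[0,0,0],[0,0,0]])

```text
t: 65.78
position: [453.1, 46.0, 276.4]
ee_rot: [3.141, 0.0, 1.684]
wrist_force: [-0.5, 0.5, -0.5]
grip_width: 1.001
```

```bash
python3 - <<'E'
from h import *
plan([((453,45.6,144),1.684,5)])
S=snapshot("scene")
for c in("yellow","green","red","orange"): print(c,blobs(S,c,(240,110,430,280),20))
E
```

```text
t 65.78 pos [453.1  46.  276.4] rot [3.141 0.    1.684] grip 1.001 F [-0.5  0.5 -0.5]
 "offset": [[0.0, 0.0, 26.5], [0.0, 0.0, 26.5], [0.0, 0.0, 26.5], [-0.5, 0.0, 26.5], [0.0, 0.0, 26.5]] "delta_rot": [[0.0, 0.0, 0.0], [0.0, 0.0, 0.0], [0.0, 0.0, 0.0], [0.0, 0.0, 0.0], [0.0, 0.0, 0.0]]
5 rows, end [453.2  45.5 143.9]
yellow [([272.94, 206.66], [262, 194], [22, 29, 327]), ([267.41, 227.32], [259, 222], [18, 12, 92])]
green [([304.49, 152.28], [296, 138], [18, 33, 274]), ([293.69, 243.42], [285, 238], [18, 12, 78])]
red [([326.53, 169.85], [317, 154], [19, 35, 373]), ([321.82, 260.18], [312, 254], [20, 13, 103])]
orange [([403.05, 238.8], [397, 228], [13, 22, 170])]
```

jog_arm(gripper=[1,1,1,1,1], offset=[[0,0,28],[0,0,28],[-0.5,0,28],[0,0,26],[0,0,21.5]], delta_rot=[[0,0,0],[0,0,0],[0,0,0],[0,0,0],[0,0,0]])

```text
t: 66.45
position: [452.8, 45.4, 143.9]
ee_rot: [-3.141, 0.0, 1.684]
wrist_force: [1.2, -0.1, -0.4]
grip_width: 0.999
```

jog_arm(gripper=[1,0.35,0.2,0.1,0], offset=[[0,0,0],[0,0,0],[0,0,0],[0,0,0],[0,0,0]], delta_rot=[[0,0,0],[0,0,0],[0,0,0],[0,0,0],[0,0,0]])

```text
t: 67.08
position: [452.8, 45.4, 145.5]
ee_rot: [3.14, -0.0, 1.684]
wrist_force: [-0.5, 0.1, 7.0]
grip_width: 0.157
```

jog_arm(gripper=[0,0,0,0], offset=[[0,0,0],[0,0,0],[0,0,0],[0,0,0]], delta_rot=[[0,0,0],[0,0,0],[0,0,0],[0,0,0]])

```text
t: 67.58
position: [452.9, 45.4, 145.5]
ee_rot: [3.14, -0.0, 1.684]
wrist_force: [-0.4, 0.7, 5.6]
grip_width: 0.155
```

jog_arm(gripper=[0,0,0,0,0], offset=[[0,0,-10],[0,0,-25],[0,0,-40],[0,0,-45],[0,0,-30]], delta_rot=[[0,0,0],[0,0,0],[0,0,0],[0,0,0],[0,0,0]])

```text
t: 68.2
position: [452.4, 45.1, 297.1]
ee_rot: [3.14, -0.0, 1.684]
wrist_force: [1.4, 0.2, -0.6]
grip_width: 0.158
```

```bash
python3 - <<'E'
from h import *
plan([((627.1,175.1,296),1.481,7)])
S=snapshot("scene")
for c in("yellow","green","red","orange"): print(c,blobs(S,c,(240,110,430,280),20))
E
```

```text
t 68.2 pos [452.4  45.1 297.1] rot [ 3.14  -0.     1.684] grip 0.158 F [ 1.4  0.2 -0.6]
 "offset": [[15.5, 27.0, 0.0], [16.5, 26.5, 0.5], [17.0, 26.0, 0.0], [18.0, 25.0, 0.5], [19.0, 25.0, 0.0]] "delta_rot": [[0.0, 0.0, 0.029], [0.0, 0.0, 0.029], [0.001, 0.0, 0.029], [0.0, 0.0, 0.029], [0.0, 0.0, 0.029]]
 "offset": [[19.0, 24.5, 0.0], [20.0, 23.5, 0.5]] "delta_rot": [[0.0, 0.0, 0.029], [0.0, 0.0, 0.029]]
7 rows, end [626.9 174.9 295.8]
yellow [([271.35, 170.19], [258, 156], [24, 31, 361]), ([267.35, 227.25], [259, 221], [18, 13, 93])]
green [([304.53, 152.32], [296, 138], [18, 33, 273]), ([293.69, 243.42], [285, 238], [18, 12, 78])]
red [([326.58, 169.9], [317, 154], [19, 35, 372]), ([321.8, 260.14], [312, 254], [20, 13, 104])]
orange [([403.05, 238.74], [397, 228], [13, 22, 168])]
```

jog_arm(gripper=[0,0,0,0,0], offset=[[15.5,27,0],[16.5,26.5,0],[17,26,0],[18,25,0],[19,25,0]], delta_rot=[[0,0,0.029],[0,0,0.029],[0,0,0.029],[0,0,0.029],[0,0,0.029]])

```text
t: 68.88
position: [577.3, 138.9, 294.4]
ee_rot: [-3.14, 0.001, 1.538]
wrist_force: [0.1, 0.0, -1.3]
grip_width: 0.153
```

jog_arm(gripper=[0,0,0,0,0], offset=[[19,24.5,0],[20,23.5,0],[0,0,0],[0,0,0],[0,0,0]], delta_rot=[[0,0,0.029],[0,0,0.029],[0,0,0],[0,0,0],[0,0,0]])

```text
t: 69.5
position: [626.3, 174.1, 295.1]
ee_rot: [-3.141, 0.001, 1.48]
wrist_force: [-0.7, -0.1, -0.8]
grip_width: 0.157
```

jog_arm(gripper=[0,0,0,0,0], offset=[[0,0,10],[0,0,17],[0,0,17],[0,0,13],[0,0,0]], delta_rot=[[0,0,0],[0,0,0],[0,0,0],[0,0,0],[0,0,0]])

```text
t: 70.12
position: [626.2, 175.1, 236.1]
ee_rot: [-3.138, 0.001, 1.481]
wrist_force: [-0.1, 0.2, -1.4]
grip_width: 0.162
```

```bash
python3 - <<'E'
from h import *
plan([((627.1,175.1,199.5),1.481,5)])
S=snapshot("scene")
for c in("yellow","green","red","orange"): print(c,blobs(S,c,(240,110,430,280),20))
E
```

```text
t 70.12 pos [626.2 175.1 236.1] rot [-3.138e+00  1.000e-03  1.481e+00] grip 0.162 F [-0.1  0.2 -1.4]
 "offset": [[0.0, 0.0, 7.5], [0.0, 0.5, 7.0], [0.0, 0.0, 7.5], [0.0, 0.5, 7.5], [0.0, 0.0, 7.0]] "delta_rot": [[-0.001, 0.0, 0.0], [0.0, 0.001, 0.0], [-0.001, 0.0, 0.0], [-0.001, 0.0, 0.0], [0.0, 0.0, 0.0]]
5 rows, end [627.1 175.  199.6]
yellow [([285.48, 129.64], [276, 115], [16, 31, 261]), ([267.41, 227.32], [259, 222], [18, 12, 92])]
green [([304.5, 152.21], [296, 138], [18, 33, 272]), ([293.69, 243.42], [285, 238], [18, 12, 78])]
red [([326.53, 169.86], [317, 154], [19, 35, 373]), ([321.78, 260.13], [312, 254], [20, 13, 104])]
orange [([403.05, 238.8], [397, 228], [13, 22, 170])]
```

jog_arm(gripper=[0,0,0,0,0], offset=[[0,0.5,6],[0,0,6],[0,0,6],[0,0,5],[0,0,0]], delta_rot=[[0,0,0],[0,0,0],[0,0,0],[0,0,0],[0,0,0]])

```text
t: 70.8
position: [627.2, 175.0, 214.4]
ee_rot: [-3.141, 0.0, 1.481]
wrist_force: [-0.1, -0.2, -0.0]
grip_width: 0.156
```

jog_arm(gripper=[0,0,0,0,0], offset=[[0,0,4],[0,0,4],[0,0,3],[0,0,1],[0,0,0]], delta_rot=[[0,0,0],[0,0,0],[0,0,0],[0,0,0],[0,0,0]])

```text
t: 71.42
position: [627.1, 175.1, 202.6]
ee_rot: [-3.14, 0.0, 1.481]
wrist_force: [-1.4, -0.4, -1.0]
grip_width: 0.157
```

jog_arm(gripper=[0,0,0], offset=[[0,0,2],[0,0,0.5],[0,0,0]], delta_rot=[[0,0,0],[0,0,0],[0,0,0]])

```text
t: 71.8
position: [627.2, 175.2, 200.4]
ee_rot: [-3.141, 0.0, 1.481]
wrist_force: [-2.5, 0.3, -0.1]
grip_width: 0.158
```

jog_arm(gripper=[0,0,0.3,0.6,1], offset=[[0,0,1],[0,0,0],[0,0,0],[0,0,0],[0,0,0]], delta_rot=[[0,0,0],[0,0,0],[0,0,0],[0,0,0],[0,0,0]])

```text
t: 72.42
position: [628.0, 175.0, 199.6]
ee_rot: [3.14, 0.0, 1.481]
wrist_force: [-0.3, 0.3, -0.5]
grip_width: 0.717
```

jog_arm(gripper=[1,1,1,1,1], offset=[[0,0,0],[0,0,0],[0,0,-20],[0,0,-40],[0,0,-40]], delta_rot=[[0,0,0],[0,0,0],[0,0,0],[0,0,0],[0,0,0]])

```text
t: 73.05
position: [627.4, 175.0, 300.3]
ee_rot: [-3.141, 0.0, 1.481]
wrist_force: [0.6, -0.0, 0.4]
grip_width: 1.0
```

jog_arm(gripper=[1,1,1,1,1], offset=[[0,0,0],[30,-30,0],[40,-30,0],[40,-30,0],[0,0,0]], delta_rot=[[0,0,0],[0,0,0],[0,0,0],[0,0,0],[0,0,0]])

```text
t: 73.68
position: [543.9, 299.0, 297.8]
ee_rot: [-3.136, -0.003, 1.491]
wrist_force: [0.3, 0.2, 0.3]
grip_width: 1.0
```

```bash
python3 - <<'E'
from h import *
plan([])
S=snapshot("scene")
for c in("yellow","green","red","orange"): print(c,blobs(S,c,(240,110,430,280),20))
crop(S,190,100,440,280,3.1,"fin.png")
E
```

```text
t 73.67 pos [543.9 299.  297.8] rot [-3.136e+00 -3.000e-03  1.491e+00] grip 1.0 F [0.3 0.2 0.3]
0 rows, end [543.9 299.  297.8]
yellow [([283.71, 136.57], [275, 121], [18, 34, 304]), ([267.41, 227.32], [259, 222], [18, 12, 92])]
green [([304.51, 152.25], [296, 138], [18, 33, 275]), ([293.63, 243.35], [285, 238], [18, 12, 79])]
red [([326.54, 169.9], [317, 154], [19, 35, 375]), ([321.8, 260.14], [312, 254], [20, 13, 104])]
orange [([403.07, 238.63], [397, 228], [13, 22, 167])]
```

View pics/fin.png

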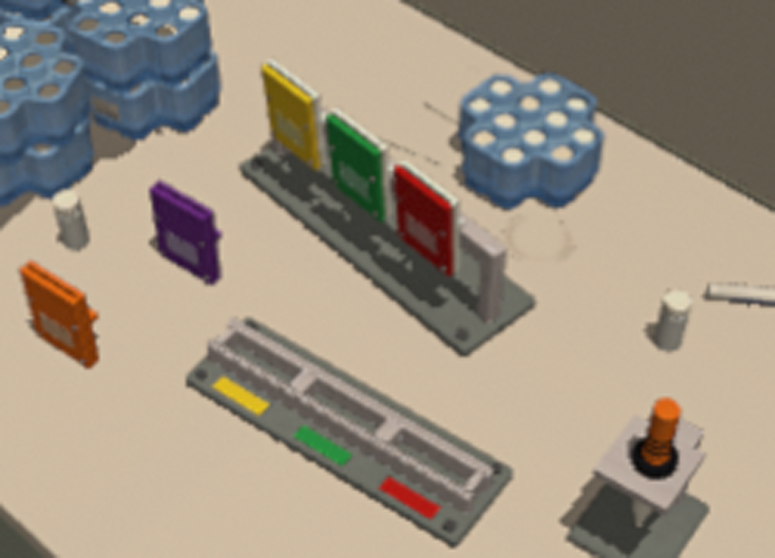

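jog_arm(gripper=[1,1,1,1,1], offset=[[0,0,0],[0,0,0],[0,0,0],[0,0,0],[0,0,0]], delta_rot=[[0,0,0],[0,0,0],[0,0,0],[0,0,0],[0,0,0]])

```text
t: 74.35
position: [547.8, 292.6, 299.5]
ee_rot: [3.142, -0.0, 1.481]
wrist_force: [0.3, 0.3, -0.0]
grip_width: 1.001
```

```bash
python3 - <<'E'
from h import *
S=snapshot("scene")
for c in("yellow","green","red","orange"): print(c,blobs(S,c,(240,110,430,280),20))
print(job_done())
E
```

```text
yellow [([283.75, 136.52], [275, 121], [18, 34, 302]), ([267.41, 227.32], [259, 222], [18, 12, 92])]
green [([304.51, 152.25], [296, 138], [18, 33, 272]), ([293.64, 243.32], [285, 238], [18, 12, 80])]
red [([326.56, 169.92], [317, 154], [19, 35, 373]), ([321.9, 260.21], [312, 254], [20, 13, 102])]
orange [([403.07, 238.74], [397, 228], [13, 22, 169])]
the job is handed in; nothing more can be done
None
```

I did the whole job in about 74 s of robot time and handed it in. All three cells (yellow, green and red) were present. I seated each in its nest until the force showed floor contact (about 12–14 N). I then passed the pen over the seams left to right, yellow, then green, then red, at 2 cm/s. The pen went back in its stand and each cell back on its own hook, front to the robot.

**Last checks:** The final image shows all three cells hanging within about 0.3 pixel of where they started, and the pen hanging in its stand within about 0.2 pixel. The vials and look-alikes stand in the final view. The timer was outside it, but the arm never went near it. The robot was clear of everything at hand-in, and no knock of a cell was seen.

**Less certain:** I did not measure the pen tip's height directly. It comes from the arm position at the grasp and puts the tip about 4–5 mm above the cells' top edge; the image agreed only roughly. The green cell's image position varied by about 1 pixel while it stood in the nest, probably from shadow. No check failed.

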